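# Lift the spring ring out of a portafilter with a hook pick

### The arm

A 7-joint arm with a two-finger parallel gripper is mounted at the origin on a cart in front of the work surface, level with it; the furniture and walls round the work are solid. World frame = base frame: x ahead of the robot, y to its left, z up, the work surface at z = 0. Lengths are in mm, angles in rad, forces in N, time in s.
With the tool pointing down it reaches from about 400 to 875 mm from the base axis. Payload 4.4 kg.
Tool frame: the origin (TCP) lies on the centre line of the jaws, within the pads' length; the fingertips stand 11 mm ahead of it and the grasp point (between the pads) lies 8 mm behind it (ctrl.tips_ahead is the distance from the TCP to the fingertips, in mm); z points along the fingers, y is the line along which they close (so a half turn about z gives the same grasp; the last joint's range is limited). The gripper opens to 85 mm and grips with 20 to 120 N. Pads are 22 mm wide; open, the fingers measure 114 mm over their backs; the gripper's body (76 mm by 85 mm) begins 54 mm behind the grasp point. The pads swing forward as they close: fully open they stand 13 mm farther back than shut.
Start: joints at [1.205, 0.628, 0.038, 1.517, -0.027, 0.996, -0.02], TCP at [191.991, -621.013, 242.313] pointing down, gripper open.
Joint ranges: [-3.06, 3.06], [-0.37, 2.12], [-1.25, 1.32], [0.18, 2.47], [-1.1, 4.24], [0.23, 1.98], [-2.94, 2.94]. Speed limits (rad/s): [2.57, 2.57, 3.14, 3.14, 3.14, 3.14, 3.14].

### API

Orientations are given as [roll, pitch, yaw] about the fixed x, y, z axes, in that order (R = Rz(yaw) Ry(pitch) Rx(roll)).
In Python, from cell import ctrl, eyes, job gives the robot as it stands. The module is installed in compiled form; this text tells all that it offers.
- The arm moves only by the tool carry_out, never from a script. Its argument "moves" is a list of rows, each an object of numbers: "tx", "ty", "tz": the shift along the tool's x, y, z as a fraction of full scale; "twist": the turn about the tool's z as a fraction of full scale; "fingers": the opening, from 0 (shut) to 1 (fully open). In form: [{"tx": .., "ty": .., "tz": .., "twist": .., "fingers": ..}, ...]. A call has 1 to 12 rows; each row shifts and turns the commanded pose from where the row before left it, along the tool's axes as they then stand; what a row does not reach is not made up. Full scale, the value 1, is 0.3 m for a shift and pi rad for a turn. A row lasts 1/8 s, in which the tool goes at most 62.5 mm and 10.7 degrees, less where a joint would pass 70% of its speed; a pose out of reach is approached as far as the arm can. A call with a number of a shift or a turn outside -1 to 1 is refused whole. A call with a gripper value outside its range is refused whole. The fingers move at their own pace and stop on an object; the grip force is fixed at half the most. Time passes only in rows, so rows that do not move let the fingers close. It gives the time, the measured TCP pose, the force, the opening and the grip force at its end, in the units of the state.
- ctrl.read_state(): the state, without advancing time (a new reading comes with each control period).
- eyes.get_image(name): name is "scene" or "top"; returns a dict with "color" (384x512x3 uint8, blue, green, red), "fovy" (degrees; the focal length in pixels is half the picture's height over the tangent of half this angle, whatever the lens; pixels are square), "cx", "cy" (the principal point, pixels), "world_from_camera" (4x4, takes a point from camera to world coordinates). Camera axes: x right, y up, looking along -z (the intrinsics and any distortion apply to the point x, -y, -z); pixel columns grow to the right and rows downward; lengths in mm; the calibration is good to about 2 mm. A picture is of the moment at which its call begins. There is no depth.
- job.finish_job(): hands the job in; it is judged then, once.
The state is a dict: "clock": time; "qpos": joint angles; "qd": joint speeds; "tau": joint torques, N m; "eef_pos": TCP position; "tool_rot": TCP orientation; "force": force on the tool from outside, world axes, zero at the start; "torque": the same for the moment, N m; "width": finger opening in mm; "gripper_force": force on a finger pad.
Only numpy, scipy, OpenCV 4.12 (cv2) and the standard library are available. Lean on these libraries where they do the work, as an engineer would, in place of code of your own. Each camera call takes 0.05 s, during which the arm holds its last target. There are 200 camera calls.

### The job

The split spring ring in the bore of the espresso portafilter has to come out. Take the hook pick from its wooden stand, get its toe under the ring close beside the split, lift that one end out of the groove first and then gently draw the whole ring out, without gouging the bore or straining the ring. Lay the ring in the steel bowl, put the pick back in its stand and leave everything else where it is.

Things in the scene. Friction and masses are not known exactly. Their poses are not given: they have to be found in the camera images.
- portafilter: Steel espresso portafilter, mouth up, on a dark tamping stand, all fixed. Origin on the bore's axis at worktop height, z up; its black handle points along -x and ends 172 mm from the axis. The bore is a round blind hole 60 mm across; rim (73 mm across outside) at z = 90 mm, floor at z = 58 mm.
- groove (a point): Bore axis at the height of the ring's groove, 81 mm up. The groove, 1.5 mm deep, goes all round the smooth bore wall; the seated wire stands 1.9 mm proud of the wall. Its upper side slopes 45 degrees, so a wire pushed up from below is wedged inward and out. Only a lip kept on the wall below the ring (3 to 7 N) gets under the wire; 1 mm short it slips past.
- ring: Split ring of springy dark steel wire 3.4 mm thick, 63 mm across when seated, gap 32 degrees (17 mm), on its +x side, roughly away from the robot (within 50 degrees). Origin at its centre, z along its axis. Lifted within 10 mm of an end, that end wedges out with 5 to 9 N and the rest peels out as the hook is drawn straight up 30 to 50 mm. Freed (36 g) it hangs 63 mm down from the hook.
- ring_end_a (a point): Centre of the wire at the ring's end on the +y side of the split: seen from the ring's centre 16 degrees to the left of the split's middle, 30 mm out.
- ring_end_b (a point): Centre of the wire at the ring's other end, on the -y side: 16 degrees to the right of the split's middle, 30 mm out.
- pick: Hook pick, 90 g, upright in its stand with a little play. Origin at the foot of the shaft, on its axis, z up. Shaft 3.6 mm thick, ferrule 18 mm thick from 42 to 62 mm, collar 36 mm across from 62 to 67 mm, black flat-sided handle 14 mm (x) by 18 mm (y) from 67 to 142 mm: grip it from above across x. At the foot a toe points along +x.
- pick_toe (a point): Top of the upright lip at the tip of the pick's toe: 7.8 mm along +x and 7.6 mm above the pick's origin. The toe is 2.6 mm thick and reaches 9 mm (flat-ground lip, 3.2 mm wide) from the shaft's axis; shift it 6 mm outward above the rim and the wire drops into the 5 mm wide, 5 mm deep hollow between lip and shaft and hangs there; it slips off sideways past the ring's end.
- pick_stand: Wooden block 60 x 60 x 66 mm, fixed; origin at the centre of its underside. In the middle of its top a round hole, 26 mm wide and 63 mm deep, slightly chamfered. The pick's collar rests on the top, its origin then 4 mm above the worktop. Block and bowl stand left and right of the portafilter, either way round.
- bowl: Shallow round pale steel bowl, 163 mm across, 29 mm high, loose on the worktop. Origin at the centre of its underside; inner floor 2 mm up and about 105 mm across, sloping sides.
- mug: Loose mug, a bystander at the edge of the work: leave it.
- jam_jar: Loose jam jar, a bystander at the edge of the work: leave it.
- spice_jar: Loose spice jar, a bystander at the edge of the work: leave it.
- tuna_tin: Loose flat tin, a bystander at the edge of the work: leave it.
Things that resemble listed ones, but are neither listed nor needed, are in the scene too. Leave any purple look-alike of the pick alone.

How it is judged (in metres and radians):
On the way, in this order (a step that is already met when the one before it is completed fails the run):
1. one end of the ring has been lifted out of the groove on the pick while the other end is still in it (contact force between pick and ring above 0.5 N and ((z of ring_end_a in the frame of portafilter above 0.085 m and z of ring_end_b in the frame of portafilter below 0.0835 m) or (z of ring_end_b in the frame of portafilter above 0.085 m and z of ring_end_a in the frame of portafilter below 0.0835 m))), for 0.1 s.
2. the whole ring is out of the bore (z of each of ring, ring_end_a, ring_end_b in the frame of portafilter above 0.089 m), for 0.1 s.
At the end, for the whole second after the job is handed in: The ring lies at rest in the bowl: its centre and both ends within 75 mm of the bowl's middle and less than 30 mm above its underside. The pick stands in the hole of its stand, collar down to within 4 mm, upright to within 8 degrees, released (z of each of ring, ring_end_a, ring_end_b in the frame of bowl below 0.03 m and horizontal distance between each of ring, ring_end_a, ring_end_b and bowl below 0.075 m and linear speed of each of ring, pick below 0.02 m/s and horizontal distance between pick and pick_stand below 0.01 m and z of pick in the frame of pick_stand below 0.008 m and angle between pick's own z axis and vertical below 0.15 rad); the robot touches nothing.
It fails at once if the pick is pressed against the portafilter with more than 12 N (contact force between pick and portafilter above 12 N).
It fails at once if the pick strains the ring with more than 18 N (contact force between pick and ring above 18 N).
It fails at once if a bystander is moved more than 20 mm (distance of any of mug, jam_jar, spice_jar, tuna_tin from where it was at the start of the episode above 0.02 m).
It fails at once if the bowl is shifted more than 40 mm (distance of bowl from where it was at the start of the episode above 0.04 m).
It also fails if it takes over 72 s, if anything falls off the work surface, if the arm or the gripper's body presses on something with over 40 N, if the wrist force passes 120 N, or if a joint passes its speed limit or range.

## Working session

There is one attempt and no reset: what is moved stays moved. The work goes in short steps, Python scripts to look and compute and a tool call to move; the robot and the scene stay as the last step left them, time stands still between calls to the robot, and variables do not carry over. Pictures are saved under pics/ and viewed, at most 10 in all, crops included, and the job is handed in when it is done.

Besides the shell and the picture viewer there is one more tool, called by a JSON object that holds its "name" and its "arguments", one argument or row to a line. carry_out: Moves the arm, as the interface text tells. Its arguments: {"type":"object","properties":{"moves":{"type":"array","items":{"type":"object","properties":{"tx":{"type":"number","minimum":-1,"maximum":1},"ty":{"type":"number","minimum":-1,"maximum":1},"tz":{"type":"number","minimum":-1,"maximum":1},"twist":{"type":"number","minimum":-1,"maximum":1},"fingers":{"type":"number"}}}}},"required":["moves"]}

```bash
mkdir -p pics; cat > h.py <<'E'
import numpy as np, cv2
from cell import ctrl, eyes, job
def img(n): return eyes.get_image(n)
def ray(im,u,v):
    f=im['color'].shape[0]/2/np.tan(np.radians(im['fovy'])/2)
    T=np.array(im['world_from_camera'])
    d=T[:3,:3]@np.array([(u-im['cx'])/f,-(v-im['cy'])/f,-1.])
    return T[:3,3],d
def onz(im,u,v,z):
    o,d=ray(im,u,v); return o+d*(z-o[2])/d[2]
def proj(im,p):
    f=im['color'].shape[0]/2/np.tan(np.radians(im['fovy'])/2)
    T=np.array(im['world_from_camera']); c=T[:3,:3].T@(np.array(p)-T[:3,3])
    return im['cx']-f*c[0]/c[2]*1.0, im['cy']+f*c[1]/c[2]
E
python3 - <<'E'
from h import *
for n in('scene','top'):
    im=img(n); cv2.imwrite(f'pics/{n}0.png',im['color']); print(n,{k:(np.round(v,3).tolist() if k!='color' else v.shape) for k,v in im.items()})
print(ctrl.read_state(), ctrl.tips_ahead)
E
```

```text
scene {'color': (384, 512, 3), 'fovy': 46.29, 'cx': 262.39, 'cy': 190.569, 'world_from_camera': [[0.971, 0.184, -0.155, 310.324], [-0.24, 0.785, -0.572, -1115.661], [0.016, 0.592, 0.806, 1408.775], [0.0, 0.0, 0.0, 1.0]]}
top {'color': (384, 512, 3), 'fovy': 50.709, 'cx': 254.362, 'cy': 195.64, 'world_from_camera': [[0.012, 0.995, -0.103, 453.795], [-1.0, 0.014, 0.026, -128.97], [0.027, 0.102, 0.994, 1372.796], [0.0, 0.0, 0.0, 1.0]]}
{'clock': 0.1, 'qpos': array([ 1.2052054 ,  0.62926251,  0.03843073,  1.51825855, -0.02701224,
        0.99632855, -0.01999404]), 'qd': array([-8.30364287e-05, -2.45719164e-03,  4.07383832e-04, -2.19593770e-03,
       -2.63054642e-04,  2.26343082e-05, -4.19216673e-04]), 'tau': array([ 3.33465265e-03, -5.64531720e+01,  1.23053994e+00, -1.93974030e+01,
        1.12402762e-02,  5.43773873e-03, -2.18463967e-06]), 'eef_pos': array([ 191.83718513, -620.47356376,  241.47805333]), 'tool_rot': array([-3.13985295e+00, -4.08180097e-07,  2.99801786e-01]), 'force': array([-0.96546751, -0.17089909,  0.78081229]), 'torque': array([ 0.02975703, -0.00480251,  0.01132408]), 'gripper_force': 0.0, 'width': 85.40246855549415} 11.0
```

View pics/scene0.png

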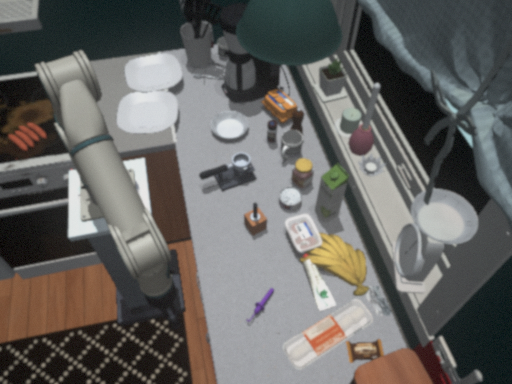

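View pics/top0.png

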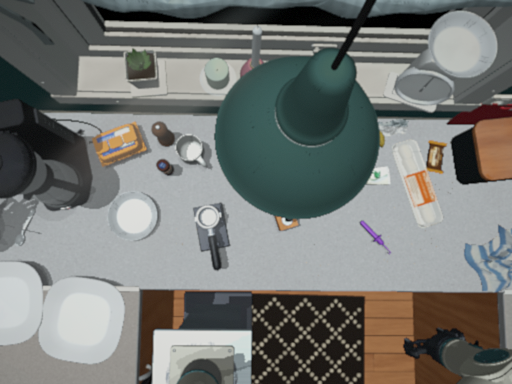

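The scene picture shows the portafilter at (240,163), with its handle pointing left, the bowl at (229,126), the stand and pick at (256,218), and the purple look-alike at (262,302). In the top picture the portafilter is at (208,217), the bowl at (133,216), and the stand at (287,222), half hidden by the lamp. I'll zoom in next.

```bash
python3 - <<'E'
from h import *
s=img('scene');t=img('top')
c=lambda im,x,y,w,h,k:cv2.resize(im['color'][y:y+h,x:x+w],None,fx=k,fy=k,interpolation=cv2.INTER_CUBIC)
a=c(s,195,135,66,50,6);b=c(s,230,190,66,50,6);d=c(t,180,195,66,50,6);e=c(t,255,195,66,50,6)
cv2.imwrite('pics/z1.png',np.vstack([np.hstack([a,b]),np.hstack([d,e])]))
E
```

```text
(no output)
```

View pics/z1.png

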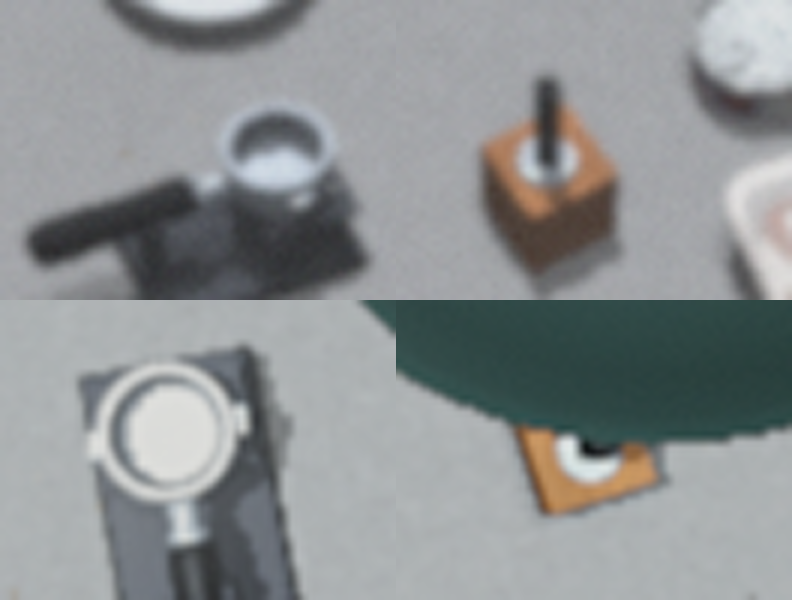

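```bash
python3 - <<'E'
from h import *
s=img('scene');t=img('top')
r=lambda p:np.round(p,1).tolist()
def tri(a,b):
    o1,d1=ray(s,*a);o2,d2=ray(t,*b)
    A=np.stack([d1,-d2],1);k=np.linalg.lstsq(A,o2-o1,rcond=None)[0]
    p,q=o1+k[0]*d1,o2+k[1]*d2;return (p+q)/2,np.linalg.norm(p-q)
print('rim s,t@90',r(onz(s,241,159.3,90)),r(onz(t,207.6,216.7,90)),tri((241,159.3),(207.6,216.7)))
print('collar @71',r(onz(s,255.1,216.5,71)),r(onz(t,287.1,219.8,71)))
print('handle top @146',r(onz(s,254.8,203,146)))
z=lambda x,y:(230+(x-396)/6-.4,190+y/6-.4)
for c in[(482,150),(543,103),(618,178),(545,220)]:print('corner',r(onz(s,*z(c[0],c[1]),66)))
# bowl
g=t['color'].astype(int)
hs=cv2.cvtColor(t['color'],cv2.COLOR_BGR2HSV)
# handle end of portafilter
for n,im,roi in(('s',s,(198,160,232,185)),('t',t,(205,240,222,272))):
    x0,y0,x1,y1=roi;c=im['color'][y0:y1,x0:x1].max(2);ys,xs=np.nonzero(c<60)
    print(n,'handle',len(xs),r(onz(im,xs.mean()+x0,ys.mean()+y0,80)))
# unroll ring in top view and scene
C=onz(t,207.6,216.7,90)
for n,im,C0 in(('t',t,onz(t,207.6,216.7,90)),('s',s,onz(s,241,159.3,90))):
    gray=cv2.cvtColor(im['color'],cv2.COLOR_BGR2GRAY).astype(np.float32)
    print(n)
    for a in range(-180,180,12):
        L=[]
        for rad in(22,24,26,28,30,32,34):
            p=C0+[rad*np.cos(np.radians(a)),rad*np.sin(np.radians(a)),-9]
            u,v=proj(im,p);L.append(int(cv2.getRectSubPix(gray,(1,1),(float(u),float(v)))[0,0]))
        print(a,L)
print(eyes and r(proj(t,C)))
E
```

```text
rim s,t@90 [519.6, -16.5, 90.0] [517.2, -15.2, 90.0] (array([518.54511402, -15.25514271,  88.67401663]), np.float64(2.6008858132970074))
collar @71 [515.0, -271.2, 71.0] [511.5, -268.9, 71.0]
handle top @146 [515.2, -264.8, 146.0]
corner [478.8, -251.0, 66.0]
corner [521.9, -226.4, 66.0]
corner [552.7, -288.7, 66.0]
corner [504.1, -307.1, 66.0]
s handle 116 [409.5, -55.9, 80.0]
t handle 114 [390.7, -43.4, 80.0]
t
-180 [215, 200, 182, 184, 191, 203, 186]
-168 [215, 204, 188, 192, 200, 200, 191]
-156 [212, 197, 186, 186, 197, 199, 176]
-144 [213, 203, 192, 189, 197, 193, 163]
-132 [213, 202, 192, 194, 202, 196, 166]
-120 [213, 203, 192, 197, 206, 195, 167]
-108 [214, 205, 197, 196, 203, 193, 167]
-96 [214, 205, 194, 199, 202, 200, 166]
-84 [215, 206, 194, 196, 200, 205, 194]
-72 [214, 206, 191, 189, 200, 202, 199]
-60 [216, 204, 189, 190, 198, 201, 184]
-48 [217, 206, 192, 185, 192, 201, 195]
-36 [217, 208, 192, 183, 189, 200, 192]
-24 [216, 209, 187, 173, 181, 194, 200]
-12 [216, 200, 180, 157, 161, 187, 197]
0 [214, 196, 172, 141, 157, 177, 201]
12 [215, 198, 175, 145, 148, 170, 193]
[... 968 characters left out ...]
, 181, 166, 148, 130, 114, 101]
-36 [185, 177, 168, 158, 142, 124, 110]
-24 [166, 163, 165, 163, 156, 148, 139]
-12 [140, 141, 149, 157, 165, 166, 163]
0 [117, 118, 131, 146, 161, 173, 176]
12 [100, 102, 110, 127, 144, 160, 175]
24 [94, 92, 98, 107, 122, 140, 158]
36 [91, 90, 91, 97, 109, 124, 141]
48 [87, 88, 89, 91, 100, 112, 126]
60 [86, 86, 87, 87, 89, 98, 113]
72 [85, 81, 81, 83, 86, 94, 103]
84 [89, 85, 83, 81, 81, 90, 100]
96 [87, 82, 79, 81, 84, 91, 105]
108 [87, 84, 81, 80, 85, 94, 106]
120 [89, 85, 82, 83, 88, 98, 112]
132 [93, 88, 85, 86, 95, 110, 129]
144 [98, 91, 89, 97, 109, 131, 155]
156 [113, 105, 109, 114, 133, 151, 163]
168 [138, 130, 134, 141, 155, 164, 169]
[207.6, 216.7]
```

View images.

```bash
python3 - <<'E'
from h import *
o=[]
for n,(x,y) in(('scene',(229,148)),('top',(195,204))):
    A=np.mean([img(n)['color'].astype(np.float32) for _ in range(10)],0); np.save(f'pics/{n}avg.npy',A)
    c=A[y:y+26,x:x+26].mean(2); c=cv2.resize(c,None,fx=15,fy=15,interpolation=cv2.INTER_CUBIC)
    c=cv2.normalize(c,None,0,255,cv2.NORM_MINMAX); o.append(c)
cv2.imwrite('pics/bore.png',np.hstack(o))
E
```

```text
[ WARN:0@18.641] global loadsave.cpp:1063 imwrite_ Unsupported depth image for selected encoder is fallbacked to CV_8U.
```

View pics/bore.png

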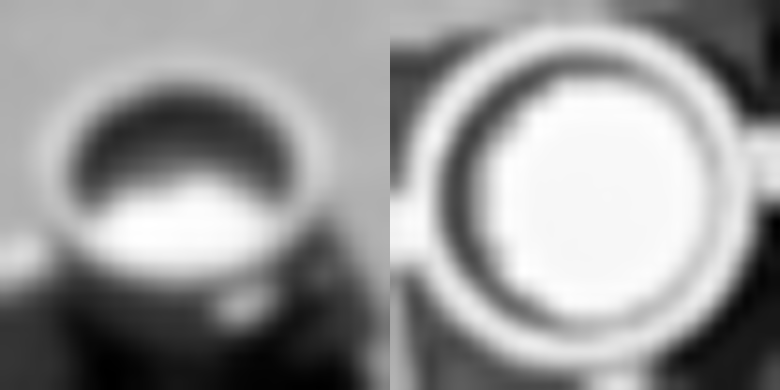

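The bore crops show the scene view on the left, with a dark far wall, and the top view on the right, with a bright floor. The split isn't obvious in either one, so I'll unroll the wall numerically.

```bash
python3 - <<'E'
from h import *
s=img('scene');t=img('top')
from scipy.ndimage import map_coordinates as mc
from scipy.optimize import least_squares
for n,im,C0 in(('scene',s,np.array([519.6,-16.5,90])),('top',t,np.array([517.2,-15.2,90]))):
    A=np.load(f'pics/{n}avg.npy'); g=A.mean(2)
    P=lambda p:mc(g,[[proj(im,p)[1]],[proj(im,p)[0]]],order=3)[0]
    # center: maximize rim mid-radius (33.2) brightness
    def m(c):return -np.mean([P([c[0]+33.2*np.cos(a),c[1]+33.2*np.sin(a),90]) for a in np.linspace(0,6.28,60)])
    from scipy.optimize import minimize
    c=minimize(m,C0[:2],method='Nelder-Mead').x; print(n,c)
    print('rad @81: 25..31 step .75')
    for a in range(-100,181,8):
        ca,sa=np.cos(np.radians(a)),np.sin(np.radians(a))
        if n=='top': print(a,[int(P([c[0]+r*ca,c[1]+r*sa,81])) for r in np.arange(23.5,31.1,.75)])
        elif -40<a<=180: print(a,[int(P([c[0]+29*ca,c[1]+29*sa,z])) for z in range(60,93,3)])
E
```

```text
scene [519.68560022  -9.37986783]
rad @81: 25..31 step .75
-36 [100, 112, 128, 145, 160, 169, 171, 166, 156, 143, 132]
-28 [111, 127, 143, 157, 165, 167, 163, 156, 147, 140, 135]
-20 [130, 146, 158, 164, 165, 162, 156, 150, 145, 143, 143]
-12 [152, 161, 165, 164, 159, 154, 149, 146, 146, 146, 150]
-4 [165, 165, 160, 154, 148, 144, 143, 142, 145, 149, 156]
4 [161, 153, 144, 138, 134, 133, 134, 137, 143, 152, 161]
12 [139, 129, 122, 119, 118, 120, 125, 133, 143, 154, 165]
20 [114, 107, 104, 103, 105, 111, 119, 129, 142, 157, 169]
28 [103, 97, 95, 95, 98, 104, 114, 128, 143, 158, 171]
36 [100, 94, 91, 91, 94, 100, 111, 125, 142, 159, 172]
44 [99, 93, 90, 89, 91, 96, 106, 122, 141, 159, 173]
52 [97, 92, 89, 87, 88, 92, 103, 121, 141, 160, 173]
60 [96, 90, 87, 84, 84, 88, 100, 118, 140, 160, 172]
68 [97, 90, 86, 83, 82, 86, 98, 116, 139, 159, 172]
76 [97, 91, 86, 82, 81, 85, 97, 115, 137, 157, 172]
84 [99, 91, 86, 81, 79, 83, 95, 113, 135, 156, 170]
92 [98, 91, 85, 81, 79, 84, 97, 116, 137, 156, 169]
100 [96, 90, 85, 82, 82, 87, 100, 120, 142, 160, 172]
108 [95, 89, 84, 80, 81, 87, 102, 1
[... 2046 characters left out ...]
 116, 112, 113, 118, 128, 140, 156, 172]
100 [146, 135, 124, 116, 111, 111, 116, 126, 138, 154, 170]
108 [152, 141, 130, 121, 114, 113, 117, 126, 140, 156, 171]
116 [149, 138, 128, 120, 116, 116, 121, 130, 144, 159, 175]
124 [155, 144, 134, 125, 120, 119, 124, 134, 148, 163, 178]
132 [170, 159, 147, 138, 131, 130, 135, 145, 158, 172, 186]
140 [187, 173, 159, 145, 136, 133, 136, 145, 158, 172, 186]
148 [190, 177, 163, 149, 139, 133, 135, 142, 154, 169, 183]
156 [187, 175, 162, 151, 143, 139, 141, 148, 159, 172, 185]
164 [201, 191, 179, 166, 155, 149, 148, 155, 167, 181, 194]
172 [213, 205, 195, 183, 173, 166, 164, 167, 174, 182, 191]
180 [215, 208, 199, 190, 183, 177, 175, 176, 179, 185, 192]
```

```bash
python3 - <<'E'
from h import *
o=[]
for n,(x,y,w,h) in(('scene',(231,150,22,16)),('top',(195,204,26,26))):
    A=np.load(f'pics/{n}avg.npy')
    A=(A*10+sum(img(n)['color'].astype(np.float32) for _ in range(20)))/30; np.save(f'pics/{n}avg.npy',A)
    c=A[y:y+h,x:x+w]; g=c.mean(2); d=c[...,0]-c[...,2]
    lo,hi=(70,150) if n=='scene' else (95,215)
    f=lambda q,lo,hi:cv2.resize(np.clip((q-lo)/(hi-lo)*255,0,255).astype(np.uint8),(390,int(390*h/w)),interpolation=cv2.INTER_LANCZOS4)
    o.append(np.hstack([f(g,lo,hi),f(d,d.min(),d.max())]))
    print(np.round(g).astype(int)) if n=='scene' else None
o[1]=o[1][:312]if 0 else cv2.resize(o[1],(600,300)); o[1]=np.pad(o[1],((0,0),(0,180)))
cv2.imwrite('pics/bore2.png',np.vstack(o))
E
```

```text
[[167 167 167 168 167 167 168 167 166 168 169 168 167 167 168 167 166 166
  166 165 166 166]
 [167 167 168 168 168 169 170 171 173 174 175 174 173 171 170 168 167 166
  166 166 165 166]
 [166 167 168 169 171 174 176 176 174 175 176 177 178 177 177 173 170 167
  166 165 166 166]
 [165 167 169 175 178 178 174 164 152 148 148 152 159 169 177 181 177 171
  167 165 165 165]
 [166 169 175 181 176 160 144 126 111 105 106 109 119 134 151 170 180 179
  172 167 165 165]
 [168 175 182 175 151 123 103  90  83  82  83  84  89  99 115 139 165 180
  180 171 166 165]
 [173 182 180 153 116  90  82  82  82  83  85  84  85  88  94 109 139 169
  184 178 169 166]
 [178 185 170 128  93  82  84  88  92  94  94  93  90  90  90  95 116 154
  184 183 173 168]
 [179 182 156 112  87  88  94 101 107 112 113 112 107 102  96  93 104 142
  179 184 174 170]
 [176 178 148 105  93 101 111 120 127 137 147 150 142 127 115 104 105 139
  175 181 173 169]
 [172 175 151 115 107 127 146 155 160 172 187 191 183 164 145 125 118 145
  173 175 168 167]
 [169 174 164 138 135 161 185 195 198 203 209 211 207 196 181 158 147 159
  168 160 160 164]
 [166 170 173 166 171 193 209 213 213 214 215 214 214 210 203 188 175 168
  153 140 150 162]
 [169 158 163 178 194 207 214 215 215 215 215 214 213 212 207 196 177 154
  126 115 134 154]
 [179 152 140 159 183 200 209 212 212 212 211 211 209 206 197 180 153 123
  100  99 118 142]
 [171 142 117 122 145 167 183 191 195 197 196 195 192 184 168 147 120  98
   94 102 111 130]]
```

View pics/bore2.png

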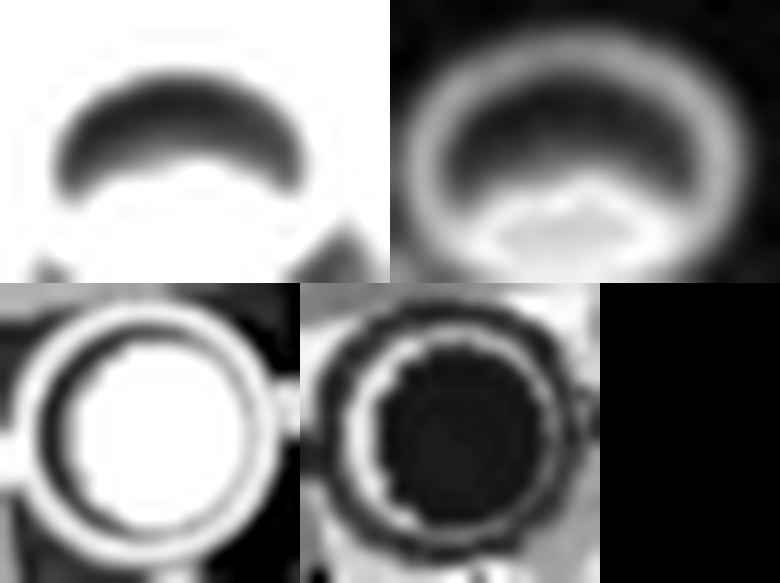

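The views show the lit floor and the dark wall band. The band looks slightly lighter on its right (about 10 to 45 degrees), so that's my guess for the split, and I'll confirm it by touch. Next I'll measure the pick's yaw cue and the lamp height.

```bash
python3 - <<'E'
from h import *
s=img('scene');t=img('top')
def tri(a,b):
    o1,d1=ray(s,*a);o2,d2=ray(t,*b)
    A=np.stack([d1,-d2],1);k=np.linalg.lstsq(A,o2-o1,rcond=None)[0]
    p,q=o1+k[0]*d1,o2+k[1]*d2;return (p+q)/2,np.linalg.norm(p-q)
print('lamp',tri((290,35),(297,140)))
A=np.load('pics/sceneavg.npy').mean(2)
for z in(95,105,115,125,135):
    u,v=proj(s,[515,-269,z]); v=int(round(v)); row=A[v,243:268]; bg=np.median(row)
    dep=np.clip(bg-row,0,None); dk=row.min(); R=np.linalg.norm(np.array([515,-269,z])-np.array(s['world_from_camera'])[:3,3])
    f=192/np.tan(np.radians(s['fovy'])/2)
    print(z,round(u,1),v,row.astype(int).tolist())
print('mm/px',R/f)
# bowl in each view: bright blob via contour ellipse
for n,im,(x0,y0,x1,y1) in(('s',s,(200,100,262,150)),('t',t,(100,182,170,250))):
    c=im['color'][y0:y1,x0:x1]; g=cv2.cvtColor(c,cv2.COLOR_BGR2GRAY); _,m=cv2.threshold(g,0,255,cv2.THRESH_OTSU)
    cs,_=cv2.findContours(m,cv2.RETR_EXTERNAL,cv2.CHAIN_APPROX_NONE); k=max(cs,key=cv2.contourArea); e=cv2.fitEllipse(k)
    print(n,e,onz(im,e[0][0]+x0,e[0][1]+y0,29))
E
```

```text
lamp (array([ 610.01084489, -211.23778349,  753.86460881]), np.float64(7.813839192370549))
95 255.0 212 [167, 164, 161, 156, 150, 144, 139, 139, 143, 135, 98, 60, 53, 73, 108, 132, 137, 137, 143, 151, 160, 164, 165, 166, 167]
105 255.0 211 [167, 166, 165, 163, 159, 154, 150, 145, 139, 123, 88, 56, 52, 69, 100, 126, 136, 143, 153, 160, 163, 165, 165, 166, 167]
115 255.0 209 [165, 164, 164, 164, 164, 164, 163, 161, 157, 138, 97, 60, 52, 69, 101, 131, 146, 157, 164, 165, 164, 164, 165, 166, 166]
125 255.0 207 [165, 165, 164, 165, 166, 165, 165, 164, 160, 141, 100, 62, 55, 75, 111, 143, 160, 165, 166, 165, 165, 166, 165, 164, 164]
135 255.0 206 [166, 165, 165, 165, 165, 166, 165, 164, 160, 142, 102, 67, 61, 79, 115, 148, 162, 166, 165, 164, 165, 165, 165, 164, 164]
mm/px 3.4355974279906714
s ((27.190027236938477, 27.258237838745117), (50.855655670166016, 73.33372497558594), 105.29597473144531) [510.02967604 221.47339506  29.        ]
t ((34.40787887573242, 33.71970748901367), (34.55864334106445, 36.46560287475586), 68.86481475830078) [520.29291593 230.56471908  29.        ]
```

{"name": "carry_out", "arguments": {
  "moves": [
    {"tx": 0.1,"ty": -0.1,"tz": -0.05},
    {"twist": 0.059}
  ]
}}

```text
validation failed for argument at $.mo...
```

{"name": "carry_out", "arguments": {
  "moves": [
    {"tx": 0.171,"ty": -0.1,"tz": 0,"twist": 0,"fingers": 1},
    {"tx": 0.171,"ty": -0.1,"tz": 0,"twist": 0,"fingers": 1},
    {"tx": 0.171,"ty": -0.1,"tz": 0,"twist": 0,"fingers": 1},
    {"tx": 0.171,"ty": -0.1,"tz": 0,"twist": 0,"fingers": 1},
    {"tx": 0.171,"ty": -0.1,"tz": 0,"twist": 0,"fingers": 1},
    {"tx": 0.171,"ty": -0.1,"tz": 0,"twist": 0,"fingers": 1},
    {"tx": 0.171,"ty": -0.1,"tz": 0,"twist": 0,"fingers": 1},
    {"tx": 0.171,"ty": -0.1,"tz": 0,"twist": 0,"fingers": 1}
  ]
}}

```text
clock: 4.5
eef_pos: [514.5, -269.1, 242.6]
tool_rot: [3.141, -0.0, 0.3]
force: [0.9, -1.5, 0.6]
width: 85.3
gripper_force: 0.0
```

{"name": "carry_out", "arguments": {
  "moves": [
    {"tx": 0,"ty": 0,"tz": 0,"twist": -0.0546,"fingers": 0.7},
    {"tx": 0,"ty": 0,"tz": 0,"twist": -0.0546,"fingers": 0.5},
    {"tx": 0,"ty": 0,"tz": 0.08,"twist": -0.0546,"fingers": 0.5},
    {"tx": 0,"ty": 0,"tz": 0.09,"twist": -0.0546,"fingers": 0.5},
    {"tx": 0,"ty": 0,"tz": 0.09,"twist": -0.0546,"fingers": 0.5},
    {"tx": 0,"ty": 0,"tz": 0.09,"twist": -0.0546,"fingers": 0.5},
    {"tx": 0,"ty": 0,"tz": 0.083,"twist": 0,"fingers": 0.5},
    {"tx": 0,"ty": 0,"tz": 0,"twist": 0,"fingers": 0},
    {"tx": 0,"ty": 0,"tz": 0,"twist": 0,"fingers": 0},
    {"tx": 0,"ty": 0,"tz": 0,"twist": 0,"fingers": 0},
    {"tx": 0,"ty": 0,"tz": 0,"twist": 0,"fingers": 0}
  ]
}}

```text
clock: 5.88
eef_pos: [513.6, -270.7, 113.3]
tool_rot: [3.14, 0.0, 1.329]
force: [-0.5, 0.5, -0.6]
width: 13.3
gripper_force: 59.6
```

{"name": "carry_out", "arguments": {
  "moves": [
    {"tx": 0,"ty": 0,"tz": -0.08,"twist": 0,"fingers": 0},
    {"tx": 0,"ty": 0,"tz": -0.1,"twist": 0,"fingers": 0},
    {"tx": 0,"ty": 0,"tz": -0.1,"twist": 0,"fingers": 0},
    {"tx": 0,"ty": 0,"tz": -0.1,"twist": 0,"fingers": 0},
    {"tx": 0,"ty": 0,"tz": 0,"twist": 0,"fingers": 0}
  ]
}}

```text
clock: 6.5
eef_pos: [514.8, -271.1, 229.1]
tool_rot: [3.136, 0.001, 1.329]
force: [0.7, 0.4, -1.2]
width: 13.3
gripper_force: 59.9
```

```bash
python3 - <<'E'
from h import *
s=img('scene')
A=np.mean([img('scene')['color'].astype(np.float32) for _ in range(6)],0)
u,v=proj(s,[513.6,-270.7,120]);print(u,v)
x,y=int(u)-25,int(v)-25
cv2.imwrite('pics/toe.png',cv2.resize(np.clip(A[y:y+50,x:x+50],0,255).astype(np.uint8),(600,600),interpolation=cv2.INTER_CUBIC)); print(x,y)
print(np.round(A.mean(2)[int(v)-6:int(v)+7,int(u)-8:int(u)+9]).astype(int))
print(ctrl.read_state()['eef_pos'],ctrl.read_state()['qpos'][6])
E
```

```text
254.73213658677403 208.73460637518718
229 183
[[183 181 181 178 172 158 134 111 101 104 116 140 161 175 181 183 184]
 [184 183 182 180 180 172 154 130 114 116 137 159 173 178 181 183 183]
 [184 182 182 181 181 180 170 153 135 139 160 173 178 180 181 182 181]
 [184 183 182 182 183 183 179 166 148 151 170 179 180 181 183 182 180]
 [183 183 183 184 183 182 181 169 151 153 167 175 176 181 183 183 182]
 [183 183 183 183 182 181 180 168 149 146 153 157 165 174 182 183 183]
 [182 184 183 182 181 181 176 164 144 135 135 138 148 164 177 183 183]
 [182 182 181 180 177 174 167 153 139 131 128 131 139 151 167 179 182]
 [180 179 177 172 165 156 146 138 132 130 131 132 136 141 156 172 179]
 [174 170 164 154 142 134 128 126 125 127 128 128 130 133 143 160 173]
 [160 152 141 133 125 121 117 114 113 115 116 118 121 123 129 142 157]
 [137 130 125 121 117 113 107 101  97  97  98 102 108 116 122 126 138]
 [121 120 118 117 116 108  96  86  80  80  81  85  96 108 116 119 127]]
[ 512.66960109 -270.27435211  225.37804789] 0.021018536518054118
```

View pics/toe.png

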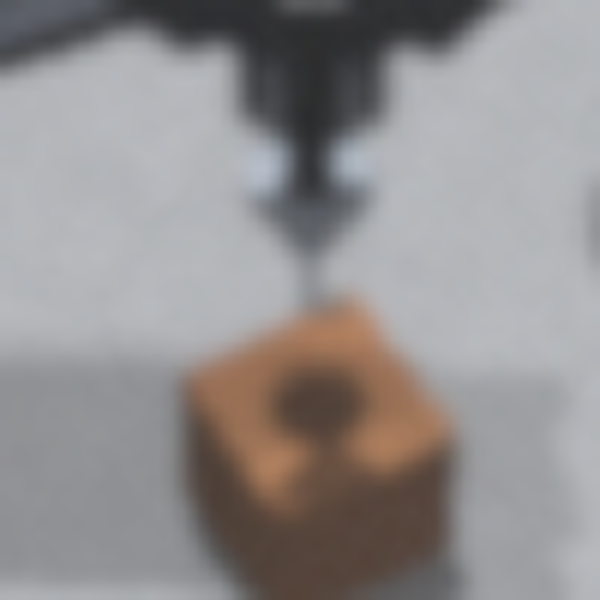

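{"name": "carry_out", "arguments": {
  "moves": [
    {"tx": 0.166,"ty": -0.037,"tz": 0,"twist": 0,"fingers": 0},
    {"tx": 0.166,"ty": -0.037,"tz": 0,"twist": 0,"fingers": 0},
    {"tx": 0,"ty": 0,"tz": 0,"twist": 0,"fingers": 0}
  ]
}}

```text
clock: 7.22
eef_pos: [515.9, -163.0, 226.2]
tool_rot: [-3.14, -0.003, 1.337]
force: [0.3, -1.2, -0.6]
width: 13.2
gripper_force: 59.8
```

```bash
python3 - <<'E'
from h import *
s=img('scene'); p=ctrl.read_state()['eef_pos'];print(p)
A=np.mean([img('scene')['color'].astype(np.float32) for _ in range(5)],0)
u,v=proj(s,[p[0],p[1],p[2]-109]);print(u,v)
print(np.round(A.mean(2)[int(v)-8:int(v)+6,int(u)-8:int(u)+9]).astype(int))
B=s
t=img('top')
# bowl: floor ellipse in top, at z~5; scene outer rim from bright
print('bowl top', onz(t,134.4,215.7,5))
E
```

```text
[ 515.69207658 -166.2837037   226.17365732]
248.61676412945343 185.61091570039684
[[ 55  55  55  62  76  87  91  91  91  92  93  92  88  79  77 100 140]
 [ 55  53  55  55  62  72  83  91  93  92  91  84  74  67  70  90 131]
 [ 56  55  55  56  58  65  74  82  88  89  85  76  68  71  82 108 142]
 [ 59  55  57  58  59  62  67  74  82  83  81  81  85  93 113 137 160]
 [ 63  59  59  59  59  59  62  69  81  90  96 104 114 127 143 160 172]
 [ 63  60  59  60  62  69  76  84  93 107 121 133 143 156 166 174 178]
 [ 62  63  66  73  83  92  99 103 109 125 147 159 167 172 177 179 180]
 [ 78  85  93 102 107 112 116 118 121 135 156 165 174 178 181 180 178]
 [121 125 129 132 135 133 136 139 139 142 151 163 174 178 179 179 180]
 [160 161 161 163 163 162 162 165 162 158 158 165 175 179 181 179 180]
 [175 176 176 178 177 177 178 177 175 174 173 173 178 181 180 179 179]
 [177 178 181 183 181 182 180 180 180 180 179 180 179 180 180 179 179]
 [175 177 179 182 183 182 181 181 180 180 179 181 179 180 180 180 179]
 [172 176 180 183 181 181 180 180 180 180 178 178 177 178 179 179 180]]
bowl top [521.5462323  237.01491703   5.        ]
```

{"name": "carry_out", "arguments": {
  "moves": [
    {"tx": 0.164,"ty": -0.036,"tz": 0,"twist": 0,"fingers": 0},
    {"tx": 0.164,"ty": -0.036,"tz": 0,"twist": 0,"fingers": 0},
    {"tx": 0.164,"ty": -0.036,"tz": 0,"twist": 0,"fingers": 0},
    {"tx": 0,"ty": 0,"tz": 0,"twist": -0.058,"fingers": 0},
    {"tx": 0,"ty": 0,"tz": 0,"twist": -0.058,"fingers": 0},
    {"tx": 0,"ty": 0,"tz": 0,"twist": -0.058,"fingers": 0},
    {"tx": 0,"ty": 0,"tz": 0,"twist": -0.058,"fingers": 0},
    {"tx": 0,"ty": 0,"tz": 0,"twist": -0.058,"fingers": 0},
    {"tx": 0,"ty": 0,"tz": 0,"twist": -0.058,"fingers": 0},
    {"tx": 0,"ty": 0,"tz": 0,"twist": -0.058,"fingers": 0},
    {"tx": 0,"ty": 0,"tz": 0,"twist": -0.058,"fingers": 0},
    {"tx": 0,"ty": 0,"tz": 0,"twist": -0.058,"fingers": 0}
  ]
}}

```text
clock: 9.07
eef_pos: [519.6, -18.5, 226.3]
tool_rot: [-3.141, 0.0, 2.973]
force: [-0.7, -1.0, -0.4]
width: 13.4
gripper_force: 59.8
```

{"name": "carry_out", "arguments": {
  "moves": [
    {"tx": 0,"ty": 0.008,"tz": 0.054,"twist": 0,"fingers": 0},
    {"tx": 0,"ty": 0,"tz": 0.054,"twist": 0,"fingers": 0},
    {"tx": 0,"ty": 0,"tz": 0.054,"twist": 0,"fingers": 0},
    {"tx": 0,"ty": 0,"tz": 0,"twist": 0,"fingers": 0},
    {"tx": 0,"ty": 0,"tz": 0,"twist": 0,"fingers": 0}
  ]
}}

```text
clock: 9.7
eef_pos: [520.0, -14.8, 177.9]
tool_rot: [3.141, 0.0, 2.969]
force: [0.0, 0.3, -1.5]
width: 13.3
gripper_force: 59.8
```

{"name": "carry_out", "arguments": {
  "moves": [
    {"tx": 0,"ty": 0.03,"tz": 0,"twist": 0,"fingers": 0},
    {"tx": 0,"ty": 0.024,"tz": 0,"twist": 0,"fingers": 0},
    {"tx": 0,"ty": 0,"tz": 0,"twist": 0,"fingers": 0}
  ]
}}

```text
clock: 10.07
eef_pos: [522.9, 2.1, 178.2]
tool_rot: [3.141, 0.001, 2.971]
force: [-0.4, 1.0, -0.6]
width: 13.1
gripper_force: 59.8
```

{"name": "carry_out", "arguments": {
  "moves": [
    {"tx": 0,"ty": 0.006,"tz": 0,"twist": 0,"fingers": 0},
    {"tx": 0,"ty": 0,"tz": 0,"twist": 0,"fingers": 0}
  ]
}}

```text
clock: 10.32
eef_pos: [522.9, 2.6, 177.8]
tool_rot: [-3.142, 0.0, 2.969]
force: [-0.1, 0.1, -1.2]
width: 13.5
gripper_force: 59.8
```

{"name": "carry_out", "arguments": {
  "moves": [
    {"tx": 0,"ty": 0.005,"tz": 0,"twist": 0,"fingers": 0},
    {"tx": 0,"ty": 0,"tz": 0,"twist": 0,"fingers": 0}
  ]
}}

```text
clock: 10.58
eef_pos: [523.2, 4.2, 177.8]
tool_rot: [3.142, 0.0, 2.969]
force: [-0.4, 0.5, -1.8]
width: 13.4
gripper_force: 59.8
```

{"name": "carry_out", "arguments": {
  "moves": [
    {"tx": 0,"ty": 0.004,"tz": 0,"twist": 0,"fingers": 0},
    {"tx": 0,"ty": 0,"tz": 0,"twist": 0,"fingers": 0}
  ]
}}

```text
clock: 10.82
eef_pos: [523.4, 5.4, 177.8]
tool_rot: [3.141, 0.0, 2.969]
force: [0.3, -0.1, -0.9]
width: 13.4
gripper_force: 59.8
```

{"name": "carry_out", "arguments": {
  "moves": [
    {"tx": 0,"ty": 0.004,"tz": 0,"twist": 0,"fingers": 0},
    {"tx": 0,"ty": 0,"tz": 0,"twist": 0,"fingers": 0}
  ]
}}

```text
clock: 11.08
eef_pos: [523.6, 6.4, 177.8]
tool_rot: [-3.141, 0.0, 2.969]
force: [0.5, -0.5, -0.2]
width: 13.5
gripper_force: 59.8
```

{"name": "carry_out", "arguments": {
  "moves": [
    {"tx": 0,"ty": 0.004,"tz": 0,"twist": 0,"fingers": 0},
    {"tx": 0,"ty": 0,"tz": 0,"twist": 0,"fingers": 0}
  ]
}}

```text
clock: 11.32
eef_pos: [523.6, 6.8, 177.8]
tool_rot: [-3.14, -0.0, 2.969]
force: [-0.6, -3.3, 1.1]
width: 13.4
gripper_force: 59.8
```

{"name": "carry_out", "arguments": {
  "moves": [
    {"tx": 0,"ty": 0.004,"tz": 0,"twist": 0,"fingers": 0},
    {"tx": 0,"ty": 0,"tz": 0,"twist": 0,"fingers": 0}
  ]
}}

```text
clock: 11.58
eef_pos: [523.7, 7.4, 177.7]
tool_rot: [-3.139, -0.0, 2.968]
force: [-0.6, -4.7, 0.9]
width: 13.1
gripper_force: 60.0
```

{"name": "carry_out", "arguments": {
  "moves": [
    {"tx": 0,"ty": 0,"tz": -0.009,"twist": 0,"fingers": 0},
    {"tx": 0,"ty": 0,"tz": 0,"twist": 0,"fingers": 0}
  ]
}}

```text
clock: 11.82
eef_pos: [523.5, 7.4, 180.4]
tool_rot: [-3.139, -0.001, 2.968]
force: [-0.8, -5.3, -0.1]
width: 12.8
gripper_force: 59.7
```

{"name": "carry_out", "arguments": {
  "moves": [
    {"tx": 0,"ty": 0,"tz": -0.004,"twist": 0,"fingers": 0},
    {"tx": 0,"ty": 0,"tz": 0,"twist": 0,"fingers": 0}
  ]
}}

```text
clock: 12.08
eef_pos: [523.4, 7.4, 181.2]
tool_rot: [-3.139, -0.001, 2.968]
force: [-0.1, -5.9, -2.9]
width: 13.5
gripper_force: 59.3
```

{"name": "carry_out", "arguments": {
  "moves": [
    {"tx": -0.0127,"ty": -0.0011,"tz": 0,"twist": 0.0556,"fingers": 0},
    {"tx": 0,"ty": 0,"tz": 0,"twist": 0,"fingers": 0}
  ]
}}

```text
clock: 12.32
eef_pos: [526.1, 6.6, 181.0]
tool_rot: [-3.138, -0.003, 2.793]
force: [-2.3, -5.2, -3.7]
width: 13.6
gripper_force: 59.4
```

{"name": "carry_out", "arguments": {
  "moves": [
    {"tx": -0.0127,"ty": -0.0011,"tz": 0,"twist": 0.0556,"fingers": 0},
    {"tx": 0,"ty": 0,"tz": 0,"twist": 0,"fingers": 0}
  ]
}}

```text
clock: 12.58
eef_pos: [529.6, 5.2, 181.0]
tool_rot: [-3.138, -0.002, 2.619]
force: [-1.5, -4.4, -3.9]
width: 13.2
gripper_force: 59.6
```

{"name": "carry_out", "arguments": {
  "moves": [
    {"tx": -0.0127,"ty": -0.0011,"tz": 0,"twist": 0.0556,"fingers": 0},
    {"tx": 0,"ty": 0,"tz": 0,"twist": 0,"fingers": 0}
  ]
}}

```text
clock: 12.82
eef_pos: [532.1, 3.3, 180.9]
tool_rot: [-3.137, -0.003, 2.444]
force: [-3.1, -3.7, -3.1]
width: 13.2
gripper_force: 59.7
```

{"name": "carry_out", "arguments": {
  "moves": [
    {"tx": -0.0127,"ty": -0.0011,"tz": 0,"twist": 0.0556,"fingers": 0},
    {"tx": 0,"ty": 0,"tz": 0,"twist": 0,"fingers": 0}
  ]
}}

```text
clock: 13.08
eef_pos: [534.9, 1.0, 181.0]
tool_rot: [-3.137, -0.002, 2.272]
force: [-4.7, -2.9, -2.7]
width: 13.4
gripper_force: 59.7
```

{"name": "carry_out", "arguments": {
  "moves": [
    {"tx": -0.0127,"ty": -0.0011,"tz": 0,"twist": 0.0556,"fingers": 0},
    {"tx": 0,"ty": 0,"tz": 0,"twist": 0,"fingers": 0}
  ]
}}

```text
clock: 13.32
eef_pos: [537.5, -2.1, 181.1]
tool_rot: [-3.138, -0.001, 2.098]
force: [-4.3, -3.2, -1.2]
width: 13.2
gripper_force: 59.8
```

{"name": "carry_out", "arguments": {
  "moves": [
    {"tx": -0.0127,"ty": -0.0011,"tz": 0,"twist": 0.0556,"fingers": 0},
    {"tx": 0,"ty": 0,"tz": 0,"twist": 0,"fingers": 0}
  ]
}}

```text
clock: 13.58
eef_pos: [538.9, -4.9, 181.1]
tool_rot: [-3.138, -0.001, 1.924]
force: [-4.3, -2.7, -1.6]
width: 13.2
gripper_force: 59.8
```

{"name": "carry_out", "arguments": {
  "moves": [
    {"tx": 0,"ty": 0,"tz": -0.004,"twist": 0,"fingers": 0},
    {"tx": 0,"ty": 0,"tz": 0,"twist": 0,"fingers": 0}
  ]
}}

```text
clock: 13.82
eef_pos: [538.9, -4.8, 182.4]
tool_rot: [-3.138, -0.001, 1.926]
force: [-4.8, -3.5, -0.5]
width: 13.5
gripper_force: 59.7
```

{"name": "carry_out", "arguments": {
  "moves": [
    {"tx": 0,"ty": 0,"tz": 0.008,"twist": 0,"fingers": 0},
    {"tx": 0.0127,"ty": -0.0011,"tz": 0,"twist": -0.0556,"fingers": 0},
    {"tx": 0,"ty": 0,"tz": -0.007,"twist": 0,"fingers": 0},
    {"tx": 0,"ty": 0,"tz": 0,"twist": 0,"fingers": 0}
  ]
}}

```text
clock: 14.32
eef_pos: [537.5, -2.0, 182.2]
tool_rot: [-3.138, -0.001, 2.1]
force: [-4.7, -2.9, -0.6]
width: 13.6
gripper_force: 59.8
```

{"name": "carry_out", "arguments": {
  "moves": [
    {"tx": 0,"ty": 0,"tz": 0.011,"twist": 0,"fingers": 0},
    {"tx": 0.0115,"ty": -0.0009,"tz": 0,"twist": -0.05,"fingers": 0},
    {"tx": 0.0115,"ty": -0.0009,"tz": 0,"twist": -0.05,"fingers": 0},
    {"tx": 0,"ty": 0,"tz": 0,"twist": 0,"fingers": 0}
  ]
}}

```text
clock: 14.82
eef_pos: [533.5, 2.5, 179.0]
tool_rot: [-3.138, -0.001, 2.415]
force: [-3.8, -5.5, -1.0]
width: 13.3
gripper_force: 59.9
```

{"name": "carry_out", "arguments": {
  "moves": [
    {"tx": 0,"ty": 0,"tz": -0.006,"twist": 0,"fingers": 0},
    {"tx": 0,"ty": 0,"tz": -0.004,"twist": 0,"fingers": 0},
    {"tx": 0,"ty": 0,"tz": 0,"twist": 0,"fingers": 0}
  ]
}}

```text
clock: 15.2
eef_pos: [533.5, 2.4, 181.6]
tool_rot: [-3.138, -0.001, 2.413]
force: [-3.2, -5.7, -4.3]
width: 13.2
gripper_force: 59.3
```

{"name": "carry_out", "arguments": {
  "moves": [
    {"tx": 0,"ty": 0,"tz": -0.003,"twist": 0,"fingers": 0},
    {"tx": 0,"ty": 0,"tz": 0,"twist": 0,"fingers": 0}
  ]
}}

```text
clock: 15.45
eef_pos: [533.4, 2.4, 182.1]
tool_rot: [-3.138, -0.001, 2.414]
force: [-2.2, -5.5, -6.7]
width: 13.2
gripper_force: 59.1
```

{"name": "carry_out", "arguments": {
  "moves": [
    {"tx": 0,"ty": 0,"tz": -0.003,"twist": 0,"fingers": 0},
    {"tx": 0,"ty": 0,"tz": 0,"twist": 0,"fingers": 0}
  ]
}}

```text
clock: 15.7
eef_pos: [533.4, 2.4, 182.8]
tool_rot: [-3.138, -0.002, 2.413]
force: [-1.9, -4.6, -9.2]
width: 13.2
gripper_force: 58.8
```

{"name": "carry_out", "arguments": {
  "moves": [
    {"tx": 0,"ty": 0,"tz": -0.003,"twist": 0,"fingers": 0},
    {"tx": 0,"ty": 0,"tz": 0,"twist": 0,"fingers": 0}
  ]
}}

```text
clock: 15.95
eef_pos: [533.6, 2.7, 184.4]
tool_rot: [-3.139, -0.001, 2.412]
force: [-4.1, -6.5, -3.2]
width: 13.4
gripper_force: 59.6
```

{"name": "carry_out", "arguments": {
  "moves": [
    {"tx": 0,"ty": -0.001,"tz": -0.004,"twist": 0,"fingers": 0},
    {"tx": 0,"ty": 0,"tz": 0,"twist": 0,"fingers": 0}
  ]
}}

```text
clock: 16.2
eef_pos: [533.7, 2.1, 186.3]
tool_rot: [-3.138, -0.0, 2.412]
force: [-3.6, -6.0, 0.5]
width: 13.3
gripper_force: 60.1
```

{"name": "carry_out", "arguments": {
  "moves": [
    {"tx": 0,"ty": 0,"tz": -0.005,"twist": 0,"fingers": 0},
    {"tx": 0,"ty": 0,"tz": 0,"twist": 0,"fingers": 0}
  ]
}}

```text
clock: 16.45
eef_pos: [533.8, 1.7, 187.6]
tool_rot: [-3.138, 0.0, 2.412]
force: [-3.1, -6.6, -3.2]
width: 13.2
gripper_force: 59.6
```

{"name": "carry_out", "arguments": {
  "moves": [
    {"tx": 0,"ty": 0,"tz": -0.005,"twist": 0,"fingers": 0},
    {"tx": 0,"ty": 0,"tz": 0,"twist": 0,"fingers": 0},
    {"tx": 0,"ty": 0,"tz": 0,"twist": 0,"fingers": 0}
  ]
}}

```text
clock: 16.82
eef_pos: [534.1, 2.1, 189.6]
tool_rot: [-3.139, 0.001, 2.412]
force: [-4.4, -6.1, 0.8]
width: 13.3
gripper_force: 60.1
```

```bash
python3 - <<'E'
from h import *
F=[];T=[]
for _ in range(6):
    img('scene'); s=ctrl.read_state();F.append(s['force']);T.append(s['torque'])
print(np.mean(F,0),np.std(F,0),np.mean(T,0))
E
```

```text
[-3.7149347  -6.12159609  1.29129851] [0.52092557 0.2199238  0.55843809] [-1.8855827   1.2026078  -0.01427074]
```

{"name": "carry_out", "arguments": {
  "moves": [
    {"tx": 0,"ty": -0.001,"tz": -0.008,"twist": 0,"fingers": 0},
    {"tx": 0,"ty": 0,"tz": -0.008,"twist": 0,"fingers": 0},
    {"tx": 0,"ty": 0,"tz": 0,"twist": 0,"fingers": 0}
  ]
}}

```text
clock: 17.5
eef_pos: [533.7, 2.4, 194.4]
tool_rot: [-3.139, 0.0, 2.412]
force: [-4.0, -5.5, -0.5]
width: 13.1
gripper_force: 60.0
```

```bash
python3 - <<'E'
from h import *
F=[];I=[]
for _ in range(6):
    s0=img('scene'); I.append(s0['color'].astype(np.float32)); s=ctrl.read_state();F.append(s['force'])
print(np.mean(F,0),s['eef_pos'])
A=np.mean(I,0); x,y=222,130
a=cv2.resize(A[y:y+50,x:x+50].mean(2),(590,590),interpolation=cv2.INTER_CUBIC)
cv2.imwrite('pics/lift.png',np.clip((a-40)*1.2,0,255).astype(np.uint8))
E
```

```text
[-3.69941827 -5.09706003  0.29622961] [533.76552755   2.37697458 194.37010892]
```

View pics/lift.png

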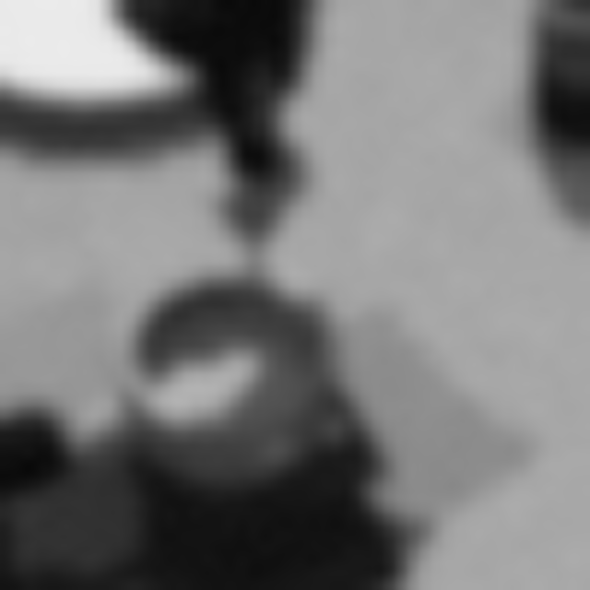

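{"name": "carry_out", "arguments": {
  "moves": [
    {"tx": 0,"ty": 0,"tz": 0.008,"twist": 0,"fingers": 0},
    {"tx": 0,"ty": 0,"tz": 0.005,"twist": 0,"fingers": 0},
    {"tx": 0,"ty": 0,"tz": 0,"twist": 0,"fingers": 0}
  ]
}}

```text
clock: 18.18
eef_pos: [533.8, 2.2, 190.3]
tool_rot: [-3.139, 0.0, 2.412]
force: [-3.4, -5.8, -0.3]
width: 13.4
gripper_force: 60.2
```

```bash
cat > f.py <<'E'
from h import *
F=[]
for _ in range(4): img('top'); s=ctrl.read_state();F.append(s['force'])
print(np.round(np.mean(F,0),2),np.round(s['eef_pos'],2),np.round(s['torque'],2),s['clock'])
E
python3 f.py
```

```text
[-3.64 -5.38 -0.38] [533.83   2.21 190.34] [-1.66  1.12  0.04] 18.375
```

{"name": "carry_out", "arguments": {
  "moves": [
    {"tx": 0,"ty": 0,"tz": -0.01,"twist": 0,"fingers": 0},
    {"tx": 0,"ty": 0,"tz": -0.01,"twist": 0,"fingers": 0},
    {"tx": 0,"ty": 0,"tz": -0.01,"twist": 0,"fingers": 0},
    {"tx": 0,"ty": 0,"tz": -0.007,"twist": 0,"fingers": 0},
    {"tx": 0,"ty": 0,"tz": 0,"twist": 0,"fingers": 0}
  ]
}}

```text
clock: 19.0
eef_pos: [535.8, 4.6, 202.1]
tool_rot: [3.138, 0.001, 2.411]
force: [0.2, -0.5, -1.1]
width: 13.6
gripper_force: 60.0
```

```bash
python3 f.py
```

```text
[-0.35  0.25 -0.72] [534.73   3.59 201.29] [-0.03 -0.05 -0.06] 19.2
```

```bash
python3 - <<'E'
from h import *
o=[]
for n,(x,y) in(('scene',(226,142)),('top',(192,202))):
    A=np.mean([img(n)['color'].astype(np.float32) for _ in range(6)],0); np.save(f'pics/{n}b.npy',A)
    c=A[y:y+32,x:x+32].mean(2); c=cv2.resize(c,(395,395),interpolation=cv2.INTER_CUBIC)
    o.append(np.clip((c-30)*1.25,0,255).astype(np.uint8))
cv2.imwrite('pics/lift2.png',np.hstack(o))
E
```

```text
(no output)
```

View pics/lift2.png

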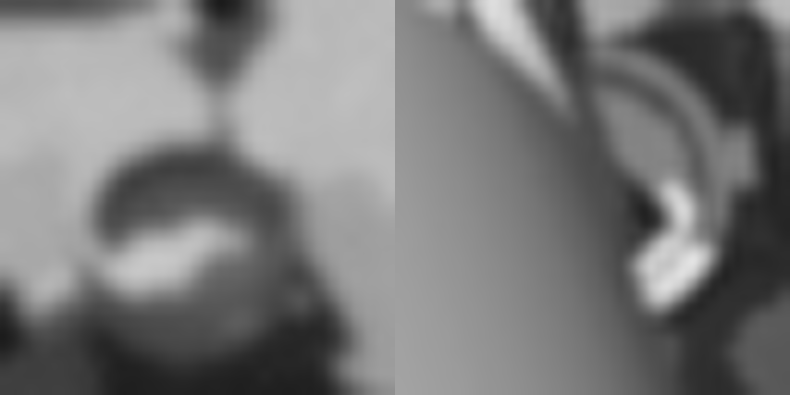

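The scene half shows the foot at the rim, with no wire visibly raised. The top half shows the wire still seated on the -y side, from (600,80) to (715,200). To test whether the ring is on the hook, I'll do the hollow shift and a small lift, then read the force.

{"name": "carry_out", "arguments": {
  "moves": [
    {"tx": 0,"ty": 0.02,"tz": 0,"twist": 0,"fingers": 0},
    {"tx": 0,"ty": 0,"tz": -0.012,"twist": 0,"fingers": 0},
    {"tx": 0,"ty": 0,"tz": -0.012,"twist": 0,"fingers": 0},
    {"tx": 0,"ty": 0,"tz": 0,"twist": 0,"fingers": 0}
  ]
}}

```text
clock: 20.3
eef_pos: [538.7, 7.6, 208.8]
tool_rot: [3.141, 0.001, 2.41]
force: [0.0, -0.6, -1.2]
width: 13.3
gripper_force: 60.0
```

```bash
python3 f.py
```

```text
[ 0.1  -0.4  -0.66] [538.35   7.51 208.34] [-0.03 -0.02 -0.05] 20.5
```

{"name": "carry_out", "arguments": {
  "moves": [
    {"tx": 0,"ty": -0.05,"tz": 0,"twist": 0,"fingers": 0},
    {"tx": 0,"ty": 0,"tz": 0.051,"twist": 0,"fingers": 0},
    {"tx": 0,"ty": 0,"tz": 0.05,"twist": 0,"fingers": 0},
    {"tx": 0,"ty": 0.012,"tz": 0,"twist": 0,"fingers": 0},
    {"tx": 0,"ty": 0.011,"tz": 0,"twist": 0,"fingers": 0},
    {"tx": 0,"ty": 0,"tz": 0,"twist": 0,"fingers": 0}
  ]
}}

```text
clock: 21.25
eef_pos: [532.9, 1.6, 178.1]
tool_rot: [-3.141, -0.0, 2.41]
force: [-0.5, -0.3, -1.3]
width: 13.3
gripper_force: 60.0
```

{"name": "carry_out", "arguments": {
  "moves": [
    {"tx": 0,"ty": 0.004,"tz": 0,"twist": 0,"fingers": 0},
    {"tx": 0,"ty": 0.002,"tz": 0,"twist": 0,"fingers": 0},
    {"tx": 0,"ty": 0,"tz": 0,"twist": 0,"fingers": 0}
  ]
}}

```text
clock: 21.62
eef_pos: [533.5, 2.0, 178.1]
tool_rot: [-3.139, -0.0, 2.409]
force: [-3.1, -3.8, 0.3]
width: 12.7
gripper_force: 60.0
```

{"name": "carry_out", "arguments": {
  "moves": [
    {"tx": 0,"ty": 0,"tz": -0.007,"twist": 0,"fingers": 0},
    {"tx": 0,"ty": 0,"tz": -0.007,"twist": 0,"fingers": 0},
    {"tx": 0,"ty": 0,"tz": 0,"twist": 0,"fingers": 0}
  ]
}}

```text
clock: 22.0
eef_pos: [533.6, 2.2, 181.9]
tool_rot: [-3.14, -0.0, 2.409]
force: [-2.7, -4.3, -4.7]
width: 13.3
gripper_force: 59.3
```

```bash
python3 f.py
```

```text
[-2.79 -4.48 -4.01] [533.6    2.15 181.91] [-1.46  0.92  0.03] 22.2
```

{"name": "carry_out", "arguments": {
  "moves": [
    {"tx": -0.0064,"ty": -0.0003,"tz": 0,"twist": 0.0278,"fingers": 0},
    {"tx": 0,"ty": 0,"tz": 0,"twist": 0,"fingers": 0}
  ]
}}

```text
clock: 22.45
eef_pos: [534.2, 1.6, 181.8]
tool_rot: [-3.139, -0.002, 2.322]
force: [-4.6, -4.4, -3.8]
width: 13.2
gripper_force: 59.6
```

{"name": "carry_out", "arguments": {
  "moves": [
    {"tx": -0.0064,"ty": -0.0003,"tz": 0,"twist": 0.0278,"fingers": 0},
    {"tx": 0,"ty": 0,"tz": 0,"twist": 0,"fingers": 0}
  ]
}}

```text
clock: 22.7
eef_pos: [535.4, 0.2, 181.9]
tool_rot: [-3.139, -0.002, 2.234]
force: [-4.2, -3.4, -2.2]
width: 13.3
gripper_force: 59.7
```

{"name": "carry_out", "arguments": {
  "moves": [
    {"tx": 0,"ty": 0,"tz": -0.003,"twist": 0,"fingers": 0},
    {"tx": 0,"ty": 0,"tz": 0,"twist": 0,"fingers": 0}
  ]
}}

```text
clock: 22.95
eef_pos: [535.7, 0.1, 183.0]
tool_rot: [-3.139, -0.001, 2.235]
force: [-4.0, -3.8, -1.7]
width: 13.3
gripper_force: 59.8
```

```bash
python3 f.py
```

```text
[-4.14 -3.26 -1.72] [5.3572e+02 2.0000e-02 1.8303e+02] [-1.13  1.36 -0.02] 23.15
```

{"name": "carry_out", "arguments": {
  "moves": [
    {"tx": 0,"ty": 0,"tz": 0.014,"twist": 0,"fingers": 0},
    {"tx": 0.0102,"ty": -0.0007,"tz": 0,"twist": -0.0444,"fingers": 0},
    {"tx": 0.0102,"ty": -0.0007,"tz": 0,"twist": -0.0444,"fingers": 0},
    {"tx": 0,"ty": 0,"tz": 0,"twist": 0,"fingers": 0}
  ]
}}

```text
clock: 23.65
eef_pos: [532.1, 3.3, 179.1]
tool_rot: [-3.14, 0.0, 2.515]
force: [-3.8, -4.9, -0.2]
width: 13.0
gripper_force: 59.9
```

{"name": "carry_out", "arguments": {
  "moves": [
    {"tx": 0,"ty": 0,"tz": -0.007,"twist": 0,"fingers": 0},
    {"tx": 0,"ty": 0,"tz": -0.004,"twist": 0,"fingers": 0},
    {"tx": 0,"ty": 0,"tz": 0,"twist": 0,"fingers": 0}
  ]
}}

```text
clock: 24.02
eef_pos: [531.8, 3.4, 181.8]
tool_rot: [-3.14, -0.001, 2.513]
force: [-1.9, -4.7, -4.7]
width: 13.0
gripper_force: 59.3
```

{"name": "carry_out", "arguments": {
  "moves": [
    {"tx": 0,"ty": 0.001,"tz": -0.003,"twist": 0,"fingers": 0},
    {"tx": 0,"ty": 0,"tz": 0,"twist": 0,"fingers": 0}
  ]
}}

```text
clock: 24.28
eef_pos: [531.8, 3.4, 182.3]
tool_rot: [-3.139, -0.001, 2.513]
force: [-1.4, -4.8, -8.4]
width: 13.0
gripper_force: 58.8
```

{"name": "carry_out", "arguments": {
  "moves": [
    {"tx": 0,"ty": 0.001,"tz": -0.003,"twist": 0,"fingers": 0},
    {"tx": 0,"ty": 0,"tz": 0,"twist": 0,"fingers": 0}
  ]
}}

```text
clock: 24.52
eef_pos: [531.7, 3.5, 182.7]
tool_rot: [-3.139, -0.002, 2.513]
force: [-1.6, -4.7, -12.0]
width: 13.4
gripper_force: 58.6
```

{"name": "carry_out", "arguments": {
  "moves": [
    {"tx": 0,"ty": 0,"tz": -0.003,"twist": 0,"fingers": 0},
    {"tx": 0,"ty": 0,"tz": 0,"twist": 0,"fingers": 0}
  ]
}}

```text
clock: 24.78
eef_pos: [531.7, 3.1, 184.6]
tool_rot: [-3.138, -0.001, 2.513]
force: [-3.3, -6.6, 0.5]
width: 13.2
gripper_force: 60.4
```

```bash
python3 f.py
```

```text
[-3.9  -6.63  0.31] [531.75   2.86 184.94] [-2.1   1.39 -0.05] 24.975
```

{"name": "carry_out", "arguments": {
  "moves": [
    {"tx": 0,"ty": 0,"tz": -0.003,"twist": 0,"fingers": 0},
    {"tx": 0,"ty": 0,"tz": 0,"twist": 0,"fingers": 0}
  ]
}}

```text
clock: 25.22
eef_pos: [531.7, 2.9, 185.6]
tool_rot: [-3.137, -0.0, 2.513]
force: [-3.0, -6.4, -2.0]
width: 13.1
gripper_force: 60.1
```

```bash
python3 f.py
```

```text
[-4.14 -6.94 -1.82] [531.68   2.84 185.6 ] [-2.12  1.24  0.06] 25.425
```

{"name": "carry_out", "arguments": {
  "moves": [
    {"tx": 0,"ty": -0.002,"tz": -0.006,"twist": 0,"fingers": 0},
    {"tx": 0,"ty": 0,"tz": 0,"twist": 0,"fingers": 0}
  ]
}}

```text
clock: 25.68
eef_pos: [531.5, 2.7, 187.7]
tool_rot: [-3.138, -0.0, 2.513]
force: [-3.7, -6.6, 0.0]
width: 13.1
gripper_force: 60.4
```

```bash
cat >> f.py <<'E'
C=np.array([519.9,-14.1]);p=s['eef_pos'];ph=s['tool_rot'][2]-np.pi/2;u=np.array([np.cos(ph),np.sin(ph)]);w=np.array([-u[1],u[0]])
F=np.mean(F,0);print('phi',round(np.degrees(ph),1),'r',round((p[:2]-C)@u,2),'tang',round((p[:2]-C)@w,2),'Fr',round(F[:2]@u,2),'Ft',round(F[:2]@w,2),'Fz',round(F[2],2),'z lip',round(p[2]-101.7,2))
E
python3 f.py
```

```text
[-4.19 -6.05  0.43] [531.54   2.75 187.76] [-1.96  1.36  0.01] 25.875
phi 54.0 r 20.47 tang 0.49 Fr -7.36 Ft -0.16 Fz 0.43 z lip 86.06
```

{"name": "carry_out", "arguments": {
  "moves": [
    {"tx": 0,"ty": 0,"tz": -0.008,"twist": 0,"fingers": 0},
    {"tx": 0,"ty": 0,"tz": -0.008,"twist": 0,"fingers": 0},
    {"tx": 0,"ty": 0,"tz": 0,"twist": 0,"fingers": 0}
  ]
}}

```text
clock: 26.25
eef_pos: [532.0, 3.5, 192.8]
tool_rot: [-3.14, 0.0, 2.513]
force: [-3.8, -5.7, 0.5]
width: 13.4
gripper_force: 60.3
```

```bash
python3 f.py
```

```text
[-4.06 -4.96  0.52] [531.99   3.47 192.77] [-1.55  1.18  0.02] 26.45
phi 54.0 r 21.32 tang 0.54 Fr -6.4 Ft 0.37 Fz 0.52 z lip 91.07
```

{"name": "carry_out", "arguments": {
  "moves": [
    {"tx": 0,"ty": -0.03,"tz": 0,"twist": 0,"fingers": 0},
    {"tx": -0.0037,"ty": 0,"tz": 0.02,"twist": 0.0278,"fingers": 0},
    {"tx": 0,"ty": 0,"tz": 0.029,"twist": 0,"fingers": 0},
    {"tx": 0,"ty": 0,"tz": 0,"twist": 0,"fingers": 0},
    {"tx": 0,"ty": 0.02,"tz": 0,"twist": 0,"fingers": 0},
    {"tx": 0,"ty": 0.01,"tz": 0,"twist": 0,"fingers": 0},
    {"tx": 0,"ty": 0,"tz": 0,"twist": 0,"fingers": 0}
  ]
}}

```text
clock: 27.32
eef_pos: [533.2, 2.2, 177.6]
tool_rot: [-3.139, -0.0, 2.426]
force: [-3.4, -3.5, 0.2]
width: 13.0
gripper_force: 60.5
```

```bash
python3 f.py
```

```text
[-2.69 -4.42  0.23] [533.2    2.3  177.62] [-1.34  0.99 -0.  ] 27.525
phi 49.0 r 21.1 tang 0.72 Fr -5.1 Ft -0.87 Fz 0.23 z lip 75.92
```

{"name": "carry_out", "arguments": {
  "moves": [
    {"tx": 0,"ty": 0.004,"tz": -0.006,"twist": 0,"fingers": 0},
    {"tx": 0,"ty": 0.001,"tz": -0.006,"twist": 0,"fingers": 0},
    {"tx": 0,"ty": 0,"tz": 0,"twist": 0,"fingers": 0}
  ]
}}

```text
clock: 27.9
eef_pos: [533.5, 2.7, 180.8]
tool_rot: [-3.138, -0.001, 2.426]
force: [-3.6, -5.4, -2.3]
width: 13.0
gripper_force: 60.1
```

```bash
python3 f.py
```

```text
[-3.11 -5.06 -0.84] [533.42   2.7  180.82] [-1.66  1.13  0.03] 28.1
phi 49.0 r 21.55 tang 0.82 Fr -5.86 Ft -0.97 Fz -0.84 z lip 79.12
```

{"name": "carry_out", "arguments": {
  "moves": [
    {"tx": 0,"ty": 0.006,"tz": -0.002,"twist": 0,"fingers": 0},
    {"tx": 0,"ty": 0,"tz": -0.001,"twist": 0,"fingers": 0},
    {"tx": 0,"ty": 0,"tz": 0,"twist": 0,"fingers": 0}
  ]
}}

```text
clock: 28.48
eef_pos: [533.7, 3.1, 181.1]
tool_rot: [-3.135, -0.002, 2.425]
force: [-3.7, -6.1, -4.4]
width: 13.3
gripper_force: 60.1
```

```bash
python3 f.py
```

```text
[-3.82 -6.88 -3.99] [533.68   3.13 181.07] [-2.05  1.29 -0.03] 28.675
phi 49.0 r 22.04 tang 0.91 Fr -7.7 Ft -1.63 Fz -3.99 z lip 79.37
```

{"name": "carry_out", "arguments": {
  "moves": [
    {"tx": 0,"ty": 0,"tz": -0.003,"twist": 0,"fingers": 0},
    {"tx": 0,"ty": 0,"tz": 0,"twist": 0,"fingers": 0}
  ]
}}

```text
clock: 28.92
eef_pos: [533.7, 3.1, 181.8]
tool_rot: [-3.135, -0.002, 2.425]
force: [-3.5, -6.7, -5.4]
width: 13.5
gripper_force: 59.8
```

{"name": "carry_out", "arguments": {
  "moves": [
    {"tx": 0,"ty": 0,"tz": -0.003,"twist": 0,"fingers": 0},
    {"tx": 0,"ty": 0,"tz": 0,"twist": 0,"fingers": 0}
  ]
}}

```text
clock: 29.18
eef_pos: [533.6, 3.1, 182.4]
tool_rot: [-3.135, -0.002, 2.425]
force: [-2.9, -7.2, -7.7]
width: 13.1
gripper_force: 59.4
```

{"name": "carry_out", "arguments": {
  "moves": [
    {"tx": 0,"ty": 0,"tz": -0.002,"twist": 0,"fingers": 0},
    {"tx": 0,"ty": 0,"tz": 0,"twist": 0,"fingers": 0}
  ]
}}

```text
clock: 29.42
eef_pos: [533.6, 3.2, 182.9]
tool_rot: [-3.135, -0.002, 2.426]
force: [-3.0, -6.4, -6.4]
width: 13.0
gripper_force: 59.4
```

{"name": "carry_out", "arguments": {
  "moves": [
    {"tx": 0,"ty": 0,"tz": -0.003,"twist": 0,"fingers": 0},
    {"tx": 0,"ty": 0,"tz": 0,"twist": 0,"fingers": 0}
  ]
}}

```text
clock: 29.68
eef_pos: [533.8, 3.3, 184.4]
tool_rot: [-3.135, -0.002, 2.426]
force: [-3.6, -6.9, -4.3]
width: 13.1
gripper_force: 59.8
```

{"name": "carry_out", "arguments": {
  "moves": [
    {"tx": 0,"ty": 0,"tz": -0.003,"twist": 0,"fingers": 0},
    {"tx": 0,"ty": 0,"tz": 0,"twist": 0,"fingers": 0}
  ]
}}

```text
clock: 29.92
eef_pos: [533.8, 3.3, 185.3]
tool_rot: [-3.135, -0.002, 2.426]
force: [-3.9, -6.1, -3.7]
width: 13.0
gripper_force: 59.9
```

```bash
python3 f.py
```

```text
[-4.06 -6.22 -3.52] [533.74   3.25 185.34] [-2.    1.27  0.03] 30.125
phi 49.0 r 22.17 tang 0.95 Fr -7.36 Ft -1.02 Fz -3.52 z lip 83.64
```

{"name": "carry_out", "arguments": {
  "moves": [
    {"tx": 0,"ty": 0,"tz": -0.004,"twist": 0,"fingers": 0},
    {"tx": 0,"ty": 0,"tz": -0.004,"twist": 0,"fingers": 0},
    {"tx": 0,"ty": 0,"tz": 0,"twist": 0,"fingers": 0}
  ]
}}

```text
clock: 30.5
eef_pos: [533.8, 3.2, 187.8]
tool_rot: [-3.135, -0.002, 2.425]
force: [-4.7, -6.5, -3.3]
width: 13.3
gripper_force: 59.9
```

```bash
python3 f.py
```

```text
[-3.78 -6.85 -3.36] [533.84   3.22 187.79] [-2.05  1.28 -0.01] 30.7
phi 49.0 r 22.22 tang 0.86 Fr -7.65 Ft -1.64 Fz -3.36 z lip 86.09
```

{"name": "carry_out", "arguments": {
  "moves": [
    {"tx": 0,"ty": 0,"tz": -0.004,"twist": 0,"fingers": 0},
    {"tx": 0,"ty": 0,"tz": -0.004,"twist": 0,"fingers": 0},
    {"tx": 0,"ty": 0,"tz": -0.004,"twist": 0,"fingers": 0},
    {"tx": 0,"ty": 0,"tz": 0,"twist": 0,"fingers": 0}
  ]
}}

```text
clock: 31.2
eef_pos: [533.8, 3.1, 191.2]
tool_rot: [-3.135, -0.002, 2.425]
force: [-4.7, -6.3, -4.6]
width: 13.4
gripper_force: 59.8
```

```bash
python3 f.py
```

```text
[-4.29 -6.58 -4.43] [533.71   3.12 191.22] [-2.04  1.27 -0.02] 31.4
phi 49.0 r 22.05 tang 0.89 Fr -7.78 Ft -1.08 Fz -4.43 z lip 89.52
```

{"name": "carry_out", "arguments": {
  "moves": [
    {"tx": 0,"ty": -0.002,"tz": -0.007,"twist": 0,"fingers": 0},
    {"tx": 0,"ty": -0.002,"tz": -0.007,"twist": 0,"fingers": 0},
    {"tx": 0,"ty": -0.002,"tz": -0.007,"twist": 0,"fingers": 0},
    {"tx": 0,"ty": 0,"tz": 0,"twist": 0,"fingers": 0}
  ]
}}

```text
clock: 31.9
eef_pos: [535.4, 5.4, 198.9]
tool_rot: [3.139, -0.0, 2.427]
force: [-0.5, -0.1, -4.0]
width: 13.2
gripper_force: 59.9
```

```bash
python3 f.py
```

```text
[-0.39 -0.55 -3.81] [535.79   5.54 199.09] [-0.06  0.15 -0.  ] 32.1
phi 49.1 r 25.25 tang 0.86 Fr -0.67 Ft -0.06 Fz -3.81 z lip 97.39
```

{"name": "carry_out", "arguments": {
  "moves": [
    {"tx": 0,"ty": 0,"tz": -0.007,"twist": 0,"fingers": 0},
    {"tx": 0,"ty": 0.007,"tz": 0,"twist": 0,"fingers": 0},
    {"tx": 0,"ty": 0,"tz": -0.01,"twist": 0,"fingers": 0},
    {"tx": 0,"ty": 0,"tz": 0,"twist": 0,"fingers": 0}
  ]
}}

```text
clock: 32.6
eef_pos: [536.3, 6.0, 204.1]
tool_rot: [-3.142, 0.0, 2.427]
force: [-1.0, 0.5, -4.3]
width: 13.2
gripper_force: 59.8
```

```bash
python3 f.py
```

```text
[-1.44 -0.5  -4.03] [536.34   5.98 203.92] [-0.07  0.42  0.02] 32.8
phi 49.0 r 25.94 tang 0.75 Fr -1.32 Ft 0.76 Fz -4.03 z lip 102.22
```

{"name": "carry_out", "arguments": {
  "moves": [
    {"tx": 0,"ty": 0,"tz": -0.012,"twist": 0,"fingers": 0},
    {"tx": 0,"ty": 0,"tz": -0.012,"twist": 0,"fingers": 0},
    {"tx": 0,"ty": 0,"tz": -0.012,"twist": 0,"fingers": 0},
    {"tx": 0,"ty": 0,"tz": 0,"twist": 0,"fingers": 0}
  ]
}}

```text
clock: 33.3
eef_pos: [537.2, 6.4, 215.6]
tool_rot: [3.14, 0.001, 2.427]
force: [0.2, 0.1, -1.4]
width: 13.1
gripper_force: 60.3
```

{"name": "carry_out", "arguments": {
  "moves": [
    {"tx": 0,"ty": 0,"tz": -0.012,"twist": 0,"fingers": 0},
    {"tx": 0,"ty": 0,"tz": -0.012,"twist": 0,"fingers": 0},
    {"tx": 0,"ty": 0,"tz": -0.012,"twist": 0,"fingers": 0},
    {"tx": 0,"ty": 0,"tz": 0,"twist": 0,"fingers": 0}
  ]
}}

```text
clock: 33.8
eef_pos: [536.8, 6.2, 226.0]
tool_rot: [3.141, 0.001, 2.427]
force: [0.4, 0.8, -1.0]
width: 13.3
gripper_force: 60.3
```

{"name": "carry_out", "arguments": {
  "moves": [
    {"tx": 0,"ty": 0,"tz": -0.012,"twist": 0,"fingers": 0},
    {"tx": 0,"ty": 0,"tz": -0.012,"twist": 0,"fingers": 0},
    {"tx": 0,"ty": 0,"tz": -0.012,"twist": 0,"fingers": 0},
    {"tx": 0,"ty": 0,"tz": 0,"twist": 0,"fingers": 0}
  ]
}}

```text
clock: 34.3
eef_pos: [536.6, 6.0, 236.7]
tool_rot: [3.141, 0.001, 2.427]
force: [0.1, -0.2, -1.2]
width: 13.5
gripper_force: 60.3
```

```bash
python3 f.py; python3 - <<'E'
from h import *
o=[]
p=ctrl.read_state()['eef_pos']
s=img('scene');u,v=proj(s,[p[0],p[1],p[2]-130]);print(u,v)
A=np.mean([img('scene')['color'].astype(np.float32) for _ in range(4)],0);x,y=int(u)-24,int(v)-22
c=cv2.resize(A[y:y+46,x:x+50],(650,598),interpolation=cv2.INTER_CUBIC)
cv2.imwrite('pics/hang.png',np.clip(c,0,255).astype(np.uint8));print(x,y)
E
```

```text
[-0.22 -0.42 -1.47] [536.28   5.93 236.23] [-0.01 -0.01  0.01] 34.5
phi 49.0 r 25.86 tang 0.76 Fr -0.46 Ft -0.11 Fz -1.47 z lip 134.53
243.90429612171104 151.46206842851657
219 129
```

View pics/hang.png

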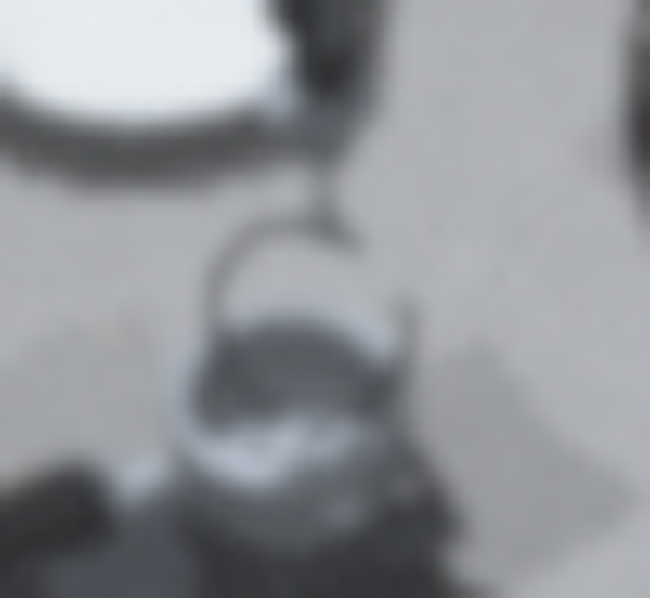

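The ring hangs on the hook: the arc runs from (215,330) over (320,225) at the hook, to the end at (355,245), with the other end at (405,310). Next I'll lift it clear of the bore.

{"name": "carry_out", "arguments": {
  "moves": [
    {"tx": 0,"ty": 0,"tz": -0.015,"twist": 0,"fingers": 0},
    {"tx": 0,"ty": 0,"tz": -0.02,"twist": 0,"fingers": 0},
    {"tx": 0,"ty": 0,"tz": -0.025,"twist": 0,"fingers": 0},
    {"tx": 0,"ty": 0,"tz": -0.025,"twist": 0,"fingers": 0},
    {"tx": 0,"ty": 0,"tz": -0.025,"twist": 0,"fingers": 0},
    {"tx": 0,"ty": 0,"tz": -0.025,"twist": 0,"fingers": 0},
    {"tx": 0,"ty": 0,"tz": -0.015,"twist": 0,"fingers": 0},
    {"tx": 0,"ty": 0,"tz": 0,"twist": 0,"fingers": 0}
  ]
}}

```text
clock: 35.75
eef_pos: [536.5, 6.0, 281.7]
tool_rot: [3.141, 0.001, 2.427]
force: [1.7, 0.8, -1.9]
width: 13.2
gripper_force: 60.3
```

```bash
python3 f.py; python3 - <<'E'
from h import *
# bowl from initial scene picture: bright blob + saved image
g=cv2.imread('pics/scene0.png',0)[100:145,195:262]
for th in(185,200,215):
    m=(g>th).astype(np.uint8); cs,_=cv2.findContours(m,cv2.RETR_EXTERNAL,cv2.CHAIN_APPROX_NONE); k=max(cs,key=cv2.contourArea)
    e=cv2.fitEllipse(cv2.convexHull(k)); s=img('scene') if th==185 else s
    print(th,np.round(e[0],1),np.round(e[1],1),np.round(onz(s,e[0][0]+195,e[0][1]+100,5),0),np.round(onz(s,e[0][0]+195,e[0][1]+100,29),0))
g=cv2.imread('pics/top0.png',0)[182:250,100:170];t=img('top')
for th in(190,200,215):
    m=(g>th).astype(np.uint8); cs,_=cv2.findContours(m,cv2.RETR_EXTERNAL,cv2.CHAIN_APPROX_NONE); k=max(cs,key=cv2.contourArea)
    e=cv2.fitEllipse(cv2.convexHull(k)); print('t',th,np.round(e[0],1),np.round(e[1],1),np.round(onz(t,e[0][0]+100,e[0][1]+182,5),0),np.round(onz(t,e[0][0]+100,e[0][1]+182,29),0))
E
```

```text
[-0.12 -0.57 -1.54] [536.14   5.9  281.05] [-0.   -0.02 -0.05] 35.95
phi 49.0 r 25.75 tang 0.85 Fr -0.51 Ft -0.28 Fz -1.54 z lip 179.35
185 [34.6 27.5] [19.5 27.7] [523. 241.   5.] [520. 218.  29.]
200 [34.6 27.8] [18.6 25.8] [523. 239.   5.] [519. 216.  29.]
215 [34.7 27.7] [17.2 24.4] [523. 240.   5.] [520. 216.  29.]
t 190 [35.3 33.7] [35.3 39.1] [522. 234.   5.] [521. 228.  29.]
t 200 [34.  33.8] [34.3 35.4] [521. 238.   5.] [520. 232.  29.]
t 215 [33.8 33.7] [32.7 34. ] [522. 239.   5.] [520. 233.  29.]
```

{"name": "carry_out", "arguments": {
  "moves": [
    {"tx": 0.0213,"ty": 0.0257,"tz": 0,"twist": 0,"fingers": 0},
    {"tx": 0.0383,"ty": 0.0462,"tz": 0,"twist": 0,"fingers": 0},
    {"tx": 0.0532,"ty": 0.0641,"tz": 0,"twist": 0,"fingers": 0},
    {"tx": 0.0532,"ty": 0.0641,"tz": 0,"twist": 0,"fingers": 0},
    {"tx": 0.0532,"ty": 0.0641,"tz": 0,"twist": 0,"fingers": 0},
    {"tx": 0.0532,"ty": 0.0641,"tz": 0,"twist": 0,"fingers": 0},
    {"tx": 0.0532,"ty": 0.0641,"tz": 0,"twist": 0,"fingers": 0},
    {"tx": 0.0532,"ty": 0.0641,"tz": 0,"twist": 0,"fingers": 0},
    {"tx": 0.0532,"ty": 0.0641,"tz": 0,"twist": 0,"fingers": 0},
    {"tx": 0.0511,"ty": 0.0616,"tz": 0,"twist": 0,"fingers": 0},
    {"tx": 0.034,"ty": 0.041,"tz": 0,"twist": 0,"fingers": 0},
    {"tx": 0.0277,"ty": 0.0334,"tz": 0,"twist": 0,"fingers": 0}
  ]
}}

```text
clock: 37.55
eef_pos: [541.7, 263.2, 281.3]
tool_rot: [-3.141, -0.0, 2.428]
force: [-0.3, 0.1, -1.5]
width: 13.1
gripper_force: 60.3
```

```bash
python3 f.py
```

```text
[-0.02  0.33 -0.92] [542.11 261.39 281.19] [-0.   -0.    0.01] 37.75
phi 49.0 r 222.55 tang 163.89 Fr 0.24 Ft 0.23 Fz -0.92 z lip 179.49
```

{"name": "carry_out", "arguments": {
  "moves": [
    {"tx": 0,"ty": 0,"tz": 0.05,"twist": 0,"fingers": 0},
    {"tx": 0,"ty": 0,"tz": 0.07,"twist": 0,"fingers": 0},
    {"tx": 0,"ty": 0,"tz": 0.08,"twist": 0,"fingers": 0},
    {"tx": 0,"ty": 0,"tz": 0.07,"twist": 0,"fingers": 0},
    {"tx": 0,"ty": 0,"tz": 0.05,"twist": 0,"fingers": 0},
    {"tx": 0,"ty": 0,"tz": 0.02,"twist": 0,"fingers": 0},
    {"tx": 0,"ty": 0,"tz": 0,"twist": 0,"fingers": 0}
  ]
}}

```text
clock: 38.62
eef_pos: [542.1, 261.7, 179.1]
tool_rot: [-3.141, -0.0, 2.426]
force: [-0.2, -0.3, -1.0]
width: 13.1
gripper_force: 60.3
```

```bash
python3 f.py; python3 - <<'E'
from h import *
p=ctrl.read_state()['eef_pos']
for n in('scene','top'):
    im=img(n);A=np.mean([img(n)['color'].astype(np.float32) for _ in range(4)],0).mean(2)
    u,v=proj(im,[p[0],p[1],35]);u,v=int(u),int(v);print(n,u,v);print(np.round(A[v-16:v+12,u-16:u+16]).astype(int) if n=='scene' else '')
E
```

```text
[ 0.32  0.38 -0.99] [542.5  262.2  180.12] [-0.03 -0.02  0.01] 38.825
phi 49.0 r 223.46 tang 164.07 Fr 0.5 Ft 0.01 Fz -0.99 z lip 78.42Traceback (most recent call last):
  File "<stdin>", line 4, in <module>
  File "h.py", line 3, in img
    def img(n): return eyes.get_image(n)
                       ~~~~~~~~~~~~~~^^^
ValueError: 200 camera calls are used up
```

{"name": "carry_out", "arguments": {
  "moves": [
    {"tx": 0,"ty": 0,"tz": 0.025,"twist": 0,"fingers": 0},
    {"tx": 0,"ty": -0.006,"tz": 0.019,"twist": 0,"fingers": 0},
    {"tx": 0,"ty": -0.012,"tz": 0.019,"twist": 0,"fingers": 0},
    {"tx": 0,"ty": -0.018,"tz": 0.019,"twist": 0,"fingers": 0},
    {"tx": 0,"ty": -0.022,"tz": 0.019,"twist": 0,"fingers": 0},
    {"tx": 0,"ty": -0.024,"tz": 0.019,"twist": 0,"fingers": 0},
    {"tx": 0,"ty": -0.024,"tz": 0.019,"twist": 0,"fingers": 0},
    {"tx": 0,"ty": -0.024,"tz": 0.019,"twist": 0,"fingers": 0},
    {"tx": 0,"ty": -0.024,"tz": 0.019,"twist": 0,"fingers": 0},
    {"tx": 0,"ty": -0.024,"tz": 0.019,"twist": 0,"fingers": 0},
    {"tx": 0,"ty": -0.02,"tz": 0.019,"twist": 0,"fingers": 0},
    {"tx": 0,"ty": 0,"tz": 0,"twist": 0,"fingers": 0}
  ]
}}

```text
clock: 40.38
eef_pos: [502.7, 216.4, 114.4]
tool_rot: [-3.141, -0.0, 2.426]
force: [-0.2, 1.3, -1.1]
width: 13.5
gripper_force: 60.3
```

{"name": "carry_out", "arguments": {
  "moves": [
    {"tx": 0,"ty": 0,"tz": 0.006,"twist": 0,"fingers": 0},
    {"tx": -0.015,"ty": 0,"tz": 0,"twist": 0,"fingers": 0},
    {"tx": -0.015,"ty": 0,"tz": 0,"twist": 0,"fingers": 0},
    {"tx": -0.015,"ty": 0,"tz": 0,"twist": 0,"fingers": 0},
    {"tx": -0.015,"ty": 0,"tz": 0,"twist": 0,"fingers": 0},
    {"tx": -0.015,"ty": 0,"tz": 0,"twist": 0,"fingers": 0},
    {"tx": -0.015,"ty": 0,"tz": 0,"twist": 0,"fingers": 0},
    {"tx": 0,"ty": 0,"tz": 0,"twist": 0,"fingers": 0}
  ]
}}

```text
clock: 41.38
eef_pos: [524.5, 197.9, 112.7]
tool_rot: [-3.141, 0.001, 2.425]
force: [1.1, -0.6, -0.3]
width: 12.9
gripper_force: 60.5
```

{"name": "carry_out", "arguments": {
  "moves": [
    {"tx": 0,"ty": 0,"tz": -0.03,"twist": 0,"fingers": 0},
    {"tx": 0,"ty": 0,"tz": -0.05,"twist": 0,"fingers": 0},
    {"tx": 0,"ty": 0,"tz": -0.07,"twist": 0,"fingers": 0},
    {"tx": 0,"ty": 0,"tz": -0.08,"twist": 0,"fingers": 0},
    {"tx": 0,"ty": 0,"tz": -0.06,"twist": 0,"fingers": 0},
    {"tx": 0,"ty": 0,"tz": -0.04,"twist": 0,"fingers": 0},
    {"tx": 0,"ty": 0,"tz": 0,"twist": 0,"fingers": 0},
    {"tx": 0,"ty": 0,"tz": 0,"twist": 0,"fingers": 0}
  ]
}}

```text
clock: 42.38
eef_pos: [523.2, 199.0, 211.6]
tool_rot: [-3.141, -0.0, 2.427]
force: [-0.4, 0.4, -0.6]
width: 13.1
gripper_force: 60.5
```

{"name": "carry_out", "arguments": {
  "moves": [
    {"tx": 0,"ty": 0,"tz": 0,"twist": 0,"fingers": 0}
  ]
}}

```text
clock: 42.5
eef_pos: [523.1, 199.1, 211.3]
tool_rot: [-3.14, -0.001, 2.427]
force: [0.6, 0.2, -0.8]
width: 13.6
gripper_force: 60.5
```

{"name": "carry_out", "arguments": {
  "moves": [
    {"tx": 0,"ty": 0,"tz": 0,"twist": 0,"fingers": 0}
  ]
}}

```text
clock: 42.62
eef_pos: [523.3, 199.2, 211.5]
tool_rot: [-3.141, -0.001, 2.427]
force: [-0.1, 0.9, -0.4]
width: 13.5
gripper_force: 60.5
```

{"name": "carry_out", "arguments": {
  "moves": [
    {"tx": 0,"ty": 0,"tz": 0,"twist": 0,"fingers": 0}
  ]
}}

```text
clock: 42.75
eef_pos: [523.4, 199.3, 211.8]
tool_rot: [-3.141, -0.0, 2.427]
force: [0.0, 0.4, -0.9]
width: 13.7
gripper_force: 60.5
```

{"name": "carry_out", "arguments": {
  "moves": [
    {"tx": 0,"ty": 0,"tz": 0,"twist": 0,"fingers": 0}
  ]
}}

```text
clock: 42.88
eef_pos: [523.5, 199.3, 211.9]
tool_rot: [-3.141, -0.0, 2.427]
force: [0.5, -0.4, -1.2]
width: 13.3
gripper_force: 60.5
```

{"name": "carry_out", "arguments": {
  "moves": [
    {"tx": 0,"ty": 0,"tz": 0,"twist": 0,"fingers": 0}
  ]
}}

```text
clock: 43.0
eef_pos: [523.5, 199.3, 212.0]
tool_rot: [3.142, 0.0, 2.427]
force: [-0.1, 0.4, -1.1]
width: 13.2
gripper_force: 60.5
```

{"name": "carry_out", "arguments": {
  "moves": [
    {"tx": 0,"ty": 0,"tz": 0,"twist": 0,"fingers": 0}
  ]
}}

```text
clock: 43.12
eef_pos: [523.5, 199.3, 212.1]
tool_rot: [3.142, 0.0, 2.427]
force: [-0.0, 0.6, -1.0]
width: 13.5
gripper_force: 60.5
```

{"name": "carry_out", "arguments": {
  "moves": [
    {"tx": 0,"ty": 0,"tz": 0,"twist": 0,"fingers": 0}
  ]
}}

```text
clock: 43.25
eef_pos: [523.5, 199.3, 212.0]
tool_rot: [3.142, 0.0, 2.427]
force: [0.4, -0.4, -1.0]
width: 13.0
gripper_force: 60.5
```

{"name": "carry_out", "arguments": {
  "moves": [
    {"tx": 0,"ty": 0,"tz": 0,"twist": 0,"fingers": 0}
  ]
}}

```text
clock: 43.38
eef_pos: [523.5, 199.3, 212.0]
tool_rot: [3.142, 0.0, 2.427]
force: [-0.6, 0.3, -1.1]
width: 13.3
gripper_force: 60.5
```

```bash
python3 -c "
from cell import ctrl
s=ctrl.read_state();print(s['force'],s['tau'],s['torque'],s['clock'])"
```

```text
[-0.56310297  0.26246832 -1.13271581] [-1.61032862e-03 -4.89018917e+01 -6.43520996e+00 -1.65347904e+01
  9.55791300e-03  1.26264706e-03 -3.32244986e-05] [ 0.01275532  0.0080389  -0.01926187] 43.375
```

{"name": "carry_out", "arguments": {
  "moves": [
    {"tx": 0,"ty": 0,"tz": 0,"twist": 0.058,"fingers": 0},
    {"tx": 0,"ty": 0,"tz": 0,"twist": 0.058,"fingers": 0},
    {"tx": 0,"ty": 0,"tz": 0,"twist": 0.058,"fingers": 0},
    {"tx": 0,"ty": 0,"tz": 0,"twist": 0.058,"fingers": 0},
    {"tx": 0,"ty": 0,"tz": 0,"twist": 0.058,"fingers": 0},
    {"tx": 0,"ty": 0,"tz": 0,"twist": 0.058,"fingers": 0},
    {"tx": 0,"ty": 0,"tz": 0,"twist": 0.058,"fingers": 0},
    {"tx": 0,"ty": 0,"tz": 0,"twist": 0.058,"fingers": 0},
    {"tx": 0,"ty": 0,"tz": 0,"twist": 0.058,"fingers": 0},
    {"tx": 0,"ty": 0,"tz": 0,"twist": 0.058,"fingers": 0},
    {"tx": 0,"ty": 0,"tz": 0,"twist": 0.058,"fingers": 0},
    {"tx": 0,"ty": 0,"tz": 0,"twist": 0.058,"fingers": 0}
  ]
}}

```text
clock: 44.88
eef_pos: [523.4, 199.5, 212.0]
tool_rot: [-3.141, -0.0, 0.234]
force: [-0.3, -0.4, -1.1]
width: 13.1
gripper_force: 60.3
```

{"name": "carry_out", "arguments": {
  "moves": [
    {"tx": 0,"ty": 0,"tz": 0.06,"twist": 0.058,"fingers": 0},
    {"tx": 0,"ty": 0,"tz": 0.08,"twist": 0,"fingers": 0},
    {"tx": 0,"ty": 0,"tz": 0.09,"twist": 0,"fingers": 0},
    {"tx": 0,"ty": 0,"tz": 0.06,"twist": 0,"fingers": 0},
    {"tx": 0,"ty": 0,"tz": 0.03,"twist": 0,"fingers": 0},
    {"tx": 0,"ty": 0,"tz": 0,"twist": 0,"fingers": 0},
    {"tx": 0,"ty": 0,"tz": 0,"twist": 0,"fingers": 0},
    {"tx": 0,"ty": 0,"tz": 0,"twist": 0,"fingers": 0}
  ]
}}

```text
clock: 45.88
eef_pos: [524.0, 199.5, 116.8]
tool_rot: [-3.141, -0.001, 0.058]
force: [0.4, 0.9, -0.4]
width: 13.4
gripper_force: 60.3
```

{"name": "carry_out", "arguments": {
  "moves": [
    {"tx": 0,"ty": 0,"tz": 0,"twist": 0,"fingers": 0}
  ]
}}

```text
clock: 46.0
eef_pos: [523.8, 199.4, 116.5]
tool_rot: [-3.141, -0.001, 0.058]
force: [-0.1, -0.4, -0.9]
width: 13.5
gripper_force: 60.3
```

{"name": "carry_out", "arguments": {
  "moves": [
    {"tx": 0,"ty": 0,"tz": 0,"twist": 0,"fingers": 0}
  ]
}}

```text
clock: 46.12
eef_pos: [523.6, 199.3, 116.3]
tool_rot: [-3.141, -0.0, 0.058]
force: [0.3, -0.4, -1.2]
width: 13.7
gripper_force: 60.3
```

{"name": "carry_out", "arguments": {
  "moves": [
    {"tx": 0,"ty": 0,"tz": 0,"twist": 0,"fingers": 0}
  ]
}}

```text
clock: 46.25
eef_pos: [523.6, 199.3, 116.1]
tool_rot: [-3.142, -0.0, 0.058]
force: [-0.3, 0.3, -1.2]
width: 13.4
gripper_force: 60.3
```

{"name": "carry_out", "arguments": {
  "moves": [
    {"tx": 0,"ty": 0,"tz": 0,"twist": 0,"fingers": 0}
  ]
}}

```text
clock: 46.38
eef_pos: [523.5, 199.3, 116.0]
tool_rot: [3.142, -0.0, 0.058]
force: [-0.5, -0.5, -1.0]
width: 13.4
gripper_force: 60.3
```

{"name": "carry_out", "arguments": {
  "moves": [
    {"tx": 0,"ty": 0,"tz": 0,"twist": 0,"fingers": 0}
  ]
}}

```text
clock: 46.5
eef_pos: [523.5, 199.3, 116.0]
tool_rot: [3.142, 0.0, 0.058]
force: [-0.3, -0.7, -1.2]
width: 13.2
gripper_force: 60.3
```

{"name": "carry_out", "arguments": {
  "moves": [
    {"tx": -0.02,"ty": 0,"tz": 0,"twist": 0,"fingers": 0},
    {"tx": -0.02,"ty": 0,"tz": 0,"twist": 0,"fingers": 0},
    {"tx": -0.02,"ty": 0,"tz": 0,"twist": 0,"fingers": 0},
    {"tx": -0.02,"ty": 0,"tz": 0,"twist": 0,"fingers": 0},
    {"tx": 0,"ty": 0,"tz": -0.03,"twist": 0,"fingers": 0},
    {"tx": 0,"ty": 0,"tz": -0.05,"twist": -0.0578,"fingers": 0},
    {"tx": 0,"ty": 0,"tz": -0.08,"twist": -0.0578,"fingers": 0},
    {"tx": 0,"ty": 0,"tz": -0.08,"twist": -0.0578,"fingers": 0},
    {"tx": 0,"ty": 0,"tz": -0.08,"twist": -0.0578,"fingers": 0},
    {"tx": 0,"ty": 0,"tz": -0.08,"twist": -0.0578,"fingers": 0},
    {"tx": 0,"ty": 0,"tz": 0,"twist": -0.0578,"fingers": 0},
    {"tx": 0,"ty": 0,"tz": 0,"twist": -0.0578,"fingers": 0}
  ]
}}

```text
clock: 48.0
eef_pos: [500.1, 197.7, 237.2]
tool_rot: [3.14, -0.001, 1.334]
force: [-0.8, 0.3, -1.5]
width: 13.5
gripper_force: 60.3
```

{"name": "carry_out", "arguments": {
  "moves": [
    {"tx": -0.168,"ty": 0.0467,"tz": 0,"twist": 0,"fingers": 0},
    {"tx": -0.168,"ty": 0.0467,"tz": 0,"twist": 0,"fingers": 0},
    {"tx": -0.168,"ty": 0.0467,"tz": 0,"twist": 0,"fingers": 0},
    {"tx": -0.168,"ty": 0.0467,"tz": 0,"twist": 0,"fingers": 0},
    {"tx": -0.168,"ty": 0.0467,"tz": 0,"twist": 0,"fingers": 0},
    {"tx": -0.168,"ty": 0.0467,"tz": 0,"twist": 0,"fingers": 0},
    {"tx": -0.168,"ty": 0.0467,"tz": 0,"twist": 0,"fingers": 0},
    {"tx": -0.168,"ty": 0.0467,"tz": 0,"twist": 0,"fingers": 0},
    {"tx": -0.168,"ty": 0.0467,"tz": 0,"twist": 0,"fingers": 0},
    {"tx": 0,"ty": 0,"tz": 0,"twist": 0,"fingers": 0},
    {"tx": 0,"ty": 0,"tz": 0,"twist": 0,"fingers": 0}
  ]
}}

```text
clock: 49.38
eef_pos: [513.3, -272.3, 236.3]
tool_rot: [3.141, -0.001, 1.329]
force: [0.8, 0.1, -2.0]
width: 13.1
gripper_force: 60.3
```

{"name": "carry_out", "arguments": {
  "moves": [
    {"tx": 0.005,"ty": 0,"tz": 0.08,"twist": 0,"fingers": 0},
    {"tx": 0,"ty": 0,"tz": 0.08,"twist": 0,"fingers": 0},
    {"tx": 0,"ty": 0,"tz": 0.05,"twist": 0,"fingers": 0},
    {"tx": 0,"ty": 0,"tz": 0.05,"twist": 0,"fingers": 0},
    {"tx": 0,"ty": 0,"tz": 0,"twist": 0,"fingers": 0}
  ]
}}

```text
clock: 50.0
eef_pos: [513.2, -270.6, 157.2]
tool_rot: [-3.14, -0.0, 1.33]
force: [0.2, -0.3, -1.1]
width: 13.2
gripper_force: 60.3
```

{"name": "carry_out", "arguments": {
  "moves": [
    {"tx": 0,"ty": 0,"tz": 0.05,"twist": 0,"fingers": 0},
    {"tx": 0,"ty": 0,"tz": 0.05,"twist": 0,"fingers": 0},
    {"tx": 0,"ty": 0,"tz": 0.03,"twist": 0,"fingers": 0},
    {"tx": 0,"ty": 0,"tz": 0,"twist": 0,"fingers": 0},
    {"tx": 0,"ty": 0,"tz": 0,"twist": 0,"fingers": 0}
  ]
}}

```text
clock: 50.62
eef_pos: [514.0, -271.3, 119.2]
tool_rot: [3.141, 0.0, 1.329]
force: [0.3, -0.0, 0.6]
width: 13.4
gripper_force: 60.3
```

{"name": "carry_out", "arguments": {
  "moves": [
    {"tx": 0,"ty": 0,"tz": 0.008,"twist": 0,"fingers": 0},
    {"tx": 0,"ty": 0,"tz": 0.006,"twist": 0,"fingers": 0},
    {"tx": 0,"ty": 0,"tz": 0,"twist": 0,"fingers": 0},
    {"tx": 0,"ty": 0,"tz": 0,"twist": 0,"fingers": 0}
  ]
}}

```text
clock: 51.12
eef_pos: [513.7, -271.2, 114.9]
tool_rot: [3.141, 0.0, 1.329]
force: [-0.3, -0.6, -0.5]
width: 13.3
gripper_force: 60.3
```

{"name": "carry_out", "arguments": {
  "moves": [
    {"tx": 0,"ty": 0,"tz": 0.003,"twist": 0,"fingers": 0},
    {"tx": 0,"ty": 0,"tz": 0.003,"twist": 0,"fingers": 0},
    {"tx": 0,"ty": 0,"tz": 0,"twist": 0,"fingers": 0}
  ]
}}

```text
clock: 51.5
eef_pos: [513.6, -271.2, 112.9]
tool_rot: [-3.141, -0.0, 1.329]
force: [0.3, 0.0, -1.3]
width: 13.6
gripper_force: 60.3
```

{"name": "carry_out", "arguments": {
  "moves": [
    {"tx": 0,"ty": 0,"tz": 0.004,"twist": 0,"fingers": 0},
    {"tx": 0,"ty": 0,"tz": 0,"twist": 0,"fingers": 0}
  ]
}}

```text
clock: 51.75
eef_pos: [513.8, -271.2, 112.7]
tool_rot: [3.141, 0.0, 1.329]
force: [-1.9, 1.7, 6.2]
width: 13.3
gripper_force: 61.5
```

{"name": "carry_out", "arguments": {
  "moves": [
    {"tx": 0,"ty": 0,"tz": 0.004,"twist": 0,"fingers": 0},
    {"tx": 0,"ty": 0,"tz": 0,"twist": 0,"fingers": 0}
  ]
}}

```text
clock: 52.0
eef_pos: [513.8, -271.2, 112.6]
tool_rot: [3.141, 0.001, 1.329]
force: [-3.6, 1.5, 15.0]
width: 13.2
gripper_force: 62.7
```

Collar is seated at the original height. I'll ease off, release the pick and retreat.

{"name": "carry_out", "arguments": {
  "moves": [
    {"tx": 0,"ty": 0,"tz": -0.006,"twist": 0,"fingers": 0},
    {"tx": 0,"ty": 0,"tz": 0,"twist": 0,"fingers": 0.5},
    {"tx": 0,"ty": 0,"tz": 0,"twist": 0,"fingers": 0.5},
    {"tx": 0,"ty": 0,"tz": 0,"twist": 0,"fingers": 0.5},
    {"tx": 0,"ty": 0,"tz": 0,"twist": 0,"fingers": 0.5},
    {"tx": 0,"ty": 0,"tz": -0.08,"twist": 0,"fingers": 0.5},
    {"tx": 0,"ty": 0,"tz": -0.12,"twist": 0,"fingers": 0.5},
    {"tx": 0,"ty": 0,"tz": -0.15,"twist": 0,"fingers": 0.5},
    {"tx": 0,"ty": 0,"tz": 0,"twist": 0,"fingers": 0.5},
    {"tx": 0,"ty": 0,"tz": 0,"twist": 0,"fingers": 0.5}
  ]
}}

```text
clock: 53.25
eef_pos: [513.2, -271.1, 217.0]
tool_rot: [-3.141, 0.0, 1.329]
force: [0.5, 0.1, -0.2]
width: 42.8
gripper_force: 0.0
```

```bash
python3 -c "
from cell import job
print(job.finish_job())"
```

```text
the job is handed in; nothing more can be done
None
```

I handed the job in at 53 s: the ring came out one end first and went to the bowl, and the pick is back in its stand, but the ring lying in the bowl is inferred from force readings only, as my 200 camera calls ran out before I could look.

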